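# Clamp the globe arm in the quick-release stand

### The arm

A 7-joint arm with a two-finger parallel gripper is mounted at the origin on the work surface. World frame = base frame: x ahead of the robot, y to its left, z up, the work surface at z = 0. Lengths are in m, angles in rad, forces in N, time in s.
With the tool pointing down it reaches from about 0.4 to 0.9 m from the base axis. Payload 5.5 kg.
Tool frame: the origin (TCP) lies on the centre line of the jaws, within the pads' length; the fingertips stand 17 mm ahead of it and the grasp point (between the pads) lies 2 mm behind it; z points along the fingers, y is the line along which they close (so a half turn about z gives the same grasp; the last joint's range is limited). The gripper opens to 92 mm and grips with 3 to 60 N. Pads are 19 mm wide; open, the fingers measure 130 mm over their backs; the gripper's body (75 mm by 190 mm) begins 47 mm behind the grasp point.
Start: joints at [-0.852, 0.501, -0.427, 1.55, 0.221, 1.138, -0.21], TCP at [0.286, 0.584, 0.244] pointing down, gripper open.
Joint ranges: [-2.88, 2.88], [-0.31, 2.03], [-1.54, 1.56], [0.2, 2.42], [-1.41, 4.55], [0.19, 2.02], [-2.57, 2.57]. Speed limits (rad/s): [2.57, 2.57, 3.14, 3.14, 3.14, 3.14, 3.14].

### API

Orientations are given as [roll, pitch, yaw] about the fixed x, y, z axes, in that order (R = Rz(yaw) Ry(pitch) Rx(roll)).
In Python, from cell import manip gives the robot as it stands.
- The arm moves only by the tool arm_command, never from a script. Its argument "steps" is a list of rows, each a list of 3 entries, a list of its own where there are three numbers: the shift along the world's x, y, z as a fraction of full scale, then the turn about the world's z as a fraction of full scale, then the closure, from 0 (fully open) to 1 (shut). A call has 1 to 5 rows; each row shifts and turns the commanded pose from where the row before left it; what a row does not reach is not made up. Full scale, the value 1, is 40 mm for a shift and 4 degrees for a turn. A row lasts 1/12 s, in which the tool goes at most 41.7 mm and 7.16 degrees, less where a joint would pass 70% of its speed; a pose out of reach is approached as far as the arm can. A call with a number of a shift or a turn outside -1 to 1 is refused whole. A call with a gripper value outside its range is refused whole. The fingers move at their own pace and stop on an object; "squeeze" is the grip in N (left out, the last holds). Time passes only in rows, so rows that do not move let the fingers close. It gives the time, the measured TCP pose, the force, the opening and the grip force at its end, in the units of the state.
- manip.state(): the state, without advancing time (a new reading comes with each control period).
- manip.get_image(name): name is "scene" or "side" or "wrist"; returns a dict with "color" (420x560x3 uint8, red, green, blue), "range_z" (420x560 float32, m along the optical axis (not along the pixel's ray), 0 where there is no reading), "fx", "fy", "cx", "cy" (pixels), "rvec" (rotation vector, rad) and "tvec" (3), from world to camera coordinates, as OpenCV has them; the wrist camera has in their place "mount" (4x4, takes a point from camera to tool coordinates, whose origin is the TCP and whose axes are the flange's). Camera axes: x right, y down, z forward; pixel columns grow to the right and rows downward; lengths in m; the calibration is good to about 2 mm. A picture is of the moment at which its call begins: read the wrist's pose just before it.
- manip.sign_off(): hands the job in; it is judged then, once.
The state is a dict: "clock": time; "joint_positions": joint angles; "joint_vel": joint speeds; "effort": joint torques, N m; "tool_pos": TCP position; "eef_rot": TCP orientation; "force": force on the tool from outside, world axes, zero at the start; "torque": the same for the moment, N m; "grip_width": finger opening in m; "grasp_force": force on a finger pad.
Only numpy, scipy, OpenCV 4.12 (cv2) and the standard library are available. Lean on these libraries where they do the work, as an engineer would, in place of code of your own. Each camera call takes 0.05 s, during which the arm holds its last target. There are 200 camera calls.

### The job

Take the globe arm out of its wooden storage block and lay its bare tail down in the open channel of the quick-release clamp, tail end at the end stop and cup on the rest. Turn the four-lobed adjuster nut until the cam lever meets firm resistance midway through its swing (when it points straight out from the clamp), then swing the lever fully closed and leave the arm held fast, everything else on the table left where it stands.

Things in the scene. Friction and masses are not known exactly. Their poses are not given: they have to be found in the camera images.
- globe_arm: the globe arm, one rigid loose part of about 0.16 kg: a dark steel bar 20 mm wide (y), 22 mm high, with a plain metal cup at one end, all on one flat underside. Origin on the underside, z up, x along the bar from tail to cup. It starts in the storage block with only the 58 mm at its tail free, so it must be lifted out by the tail, laid on the open table, and taken again by the cup
- cup (a point): centre of the arm's cup: an upright round drum 40 mm across, 30 mm high; on its axis, 15 mm above the underside, at arm x = +50 mm. In the clamp the tail is hidden between the jaws and the nut overhangs the bar, so hold the arm by the cup there, fingers closing across the bar
- tail (a point): middle of the end face of the arm's bare tail, 11 mm above the underside, at arm x = -75 mm
- block: the fixed wooden storage block, 100 x 90 mm, 52 mm high; origin under its centre, z up. The arm lies in it along its x axis, tail out of its -x side, underside 20 mm above the table; walls beside the bar (notch 26 mm wide) and the cup (pocket 50 mm) reach 52 mm, so it comes out straight up
- clamp: the fixed stand with the quick-release clamp, z up, origin on the table. Channel along x from -30 (end stop) to +30 mm, open above, floor 30 mm up; fixed jaw's face at y = -10 mm, moving jaw's at y = +19 mm when open, jaw tops 54 mm; cup rest, 30 mm up, at x = 82 to 108 mm. The nut stands at x = 0, y = 42 mm on a bridge 60 mm high; base plate 12 mm high, x -60 to 130, y -32 to 92 mm
- seat (a point): point on the clamp where the arm's origin comes to lie, x axis along the arm's (cup towards +x): 30 mm above the table, midway across the open channel, for a tail end 2 mm clear of the stop. Up to 12 mm from the stop will do. The closing jaw slides the arm 4.5 mm to -y, against the fixed jaw
- nut_grip (a point): the dark four-lobed adjuster nut: a cross of two bars 46 mm long, 14 mm wide, along this point's x and y, 74 to 94 mm above the table; point on its upright axis, 86 mm up, turning with it. Grip two opposite lobe ends. Clockwise from above tightens, drawing lever and cam 4 mm per rad towards the jaw. Rubs at 0.5 N m, stays as left. Starts 1.3 to 3.2 rad too loose; within 0.6 rad of ideal is good
- lever (a joint): angle of the cam lever: 0 open, pointing to clamp -x; 1.57 midway, straight out to clamp +y; 3.14 closed, to clamp +x (stop at 3.25; stays shut from about 3.1). Closes clockwise from above. Rubs at 0.05 N m (0.7 N at the post) and stays as left while the jaw is not tight; let go beyond where it begins to resist, it springs back to just past that angle. Starts at 0 to 0.35
- lever_pivot (a point): upright pivot axis of the lever, 44 mm above the table, at clamp x = 0, y = 62 mm with the nut at ideal and further out the looser it is. Its cam pushes the jaw by 9 mm x (1 - cos(lever)) less the looseness; once the arm is tight between the jaws a spring of 10 N/mm resists. A well-set lever begins to resist at 1.57 rad, peaks at about 7 N at the post near 2.3 rad, and eases towards the end
- lever_post (a point): centre of the round upright finger post at the lever's end, 14 mm across, from 44 to 84 mm above the table, 70 mm from the pivot; point 74 mm above the table
- squeeze (a joint): how far the clamp's spring plate is squeezed, in m: 0 until the jaw has the arm tight against the fixed jaw, then it grows about as 0.009 x (cos(lever angle where it began) - cos(lever)); about 0.008 with the lever closed when the nut is set right
- jar: bystander, to be left alone: clear screw-top jar with white lid, 64 mm across, 75 mm tall; origin under its centre
- caps: bystander, to be left alone: stack of two black lens caps, 58 mm across, 28 mm tall; origin under its centre
- slide_box: bystander, to be left alone: small flat white box, 78 x 60 x 22 mm; origin under its centre
- lens: bystander, to be left alone: black camera lens barrel standing on end, 66 mm across, 58 mm tall; origin under its centre
- globe: bystander, to be left alone: small blue globe (100 mm ball) on a metal drum foot 68 mm across, 155 mm tall in all; origin under its centre
- pot: bystander, to be left alone: grey open pot, 64 mm across, 75 mm tall; origin under its centre
- screwdriver: bystander, to be left alone: screwdriver 160 mm long lying along its x axis, black handle about 30 mm thick; origin near the middle of its length

How it is judged:
By the outcome, as a careful person would: the job done as asked, in the order asked, and still so for the second after the job is handed in, with the robot touching nothing.
It also fails if it takes over 72 s, if anything falls off the work surface, if the arm or the gripper's body presses on something with over 40 N, if the wrist force passes 120 N, or if a joint passes its speed limit or range.

## Working session

There is one attempt and no reset: what is moved stays moved. The work goes in short steps, Python scripts to look and compute and a tool call to move; the robot and the scene stay as the last step left them, time stands still between calls to the robot, and variables do not carry over. Pictures are saved under pics/ and viewed, at most 10 in all, crops included, and the job is handed in when it is done.

Besides the shell and the picture viewer there is one more tool, called by a JSON object that holds its "method" and its "body", one argument or row to a line. arm_command: Moves the arm, as the interface text tells. Its arguments: {"type":"object","properties":{"steps":{"type":"array","items":{"type":"array"}},"squeeze":{"type":"number"}},"required":["steps"]}

```bash
mkdir -p pics; cat > h.py <<'E'
import numpy as np, cv2
from cell import manip
def grab(n):
    s=manip.state(); im=manip.get_image(n)
    if n!='wrist':
        R=cv2.Rodrigues(np.array(im['rvec'],float))[0]; t=np.array(im['tvec'],float).ravel()
        im['Rwc']=R.T; im['o']=-R.T@t
    else:
        r,p,y=s['eef_rot']
        c,si=np.cos,np.sin
        Rz=np.array([[c(y),-si(y),0],[si(y),c(y),0],[0,0,1]]);Ry=np.array([[c(p),0,si(p)],[0,1,0],[-si(p),0,c(p)]]);Rx=np.array([[1,0,0],[0,c(r),-si(r)],[0,si(r),c(r)]])
        R=Rz@Ry@Rx; M=np.array(im['mount'])
        im['Rwc']=R@M[:3,:3]; im['o']=R@M[:3,3]+np.array(s['tool_pos'])
    return im
def ray(im,u,v,z):
    d=im['Rwc']@np.array([(u-im['cx'])/im['fx'],(v-im['cy'])/im['fy'],1.])
    return im['o']+d*(z-im['o'][2])/d[2]
def cloud(im):
    Z=im['range_z']; v,u=np.mgrid[:Z.shape[0],:Z.shape[1]]
    P=np.stack([(u-im['cx'])/im['fx']*Z,(v-im['cy'])/im['fy']*Z,Z],-1)@im['Rwc'].T+im['o']
    P[Z<=0]=np.nan
    return P
def proj(im,p):
    q=im['Rwc'].T@(np.array(p)-im['o']); return q[0]/q[2]*im['fx']+im['cx'],q[1]/q[2]*im['fy']+im['cy']
def save(im,name): cv2.imwrite('pics/'+name,im['color'][:,:,::-1])
E
python3 - <<'E'
from h import *
for n in('scene','side'):
    im=grab(n); save(im,n+'0.png'); print(n,im['o'],im['Rwc'][:,2],im['fx'])
    np.savez(''+n+'0.npz',P=cloud(im),c=im['color'])
print(manip.state())
a=cv2.imread('pics/scene0.png');
E
```

```text
scene [1.67812828 0.16256559 1.18915193] [-0.70039292 -0.11303448 -0.70475029] 520.055744974755
side [ 0.45022588 -0.76262202  0.85287931] [ 0.0794518   0.68626348 -0.72300059] 393.0787200602943
{'clock': 0.1, 'joint_positions': array([-0.85175947,  0.5017784 , -0.42681375,  1.55132792,  0.22080658,
        1.13831693, -0.21028995]), 'joint_vel': array([-4.82330950e-04, -6.36075545e-04, -1.20642793e-03, -1.77978855e-03,
       -1.25381454e-05,  1.00584809e-03, -1.24754259e-03]), 'effort': array([-1.05939931e-02, -5.67866814e+01, -5.83832234e+00, -2.79915297e+01,
       -6.91002840e-02,  2.40291248e-02,  8.10068258e-06]), 'tool_pos': array([0.28590918, 0.58307339, 0.24277466]), 'eef_rot': array([-3.13981891e+00, -6.30299521e-05,  2.68581889e+00]), 'force': array([-0.39280938, -0.09348314,  0.40716822]), 'torque': array([-0.00685171,  0.0304999 , -0.02668692]), 'grasp_force': 0.0, 'grip_width': 0.09191036200599115}
```

View pics/scene0.png

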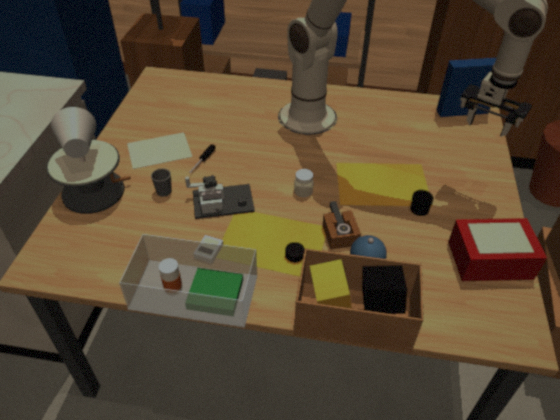

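View pics/side0.png

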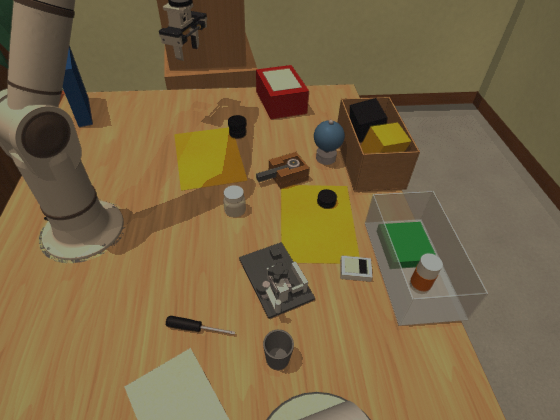

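The scene view shows the clamp at about (222,198) with its lever towards the left, and the block at (342,228). In the side view the clamp is at (277,280) and the block at (288,172). Next I'll measure both in the point clouds and enlarge them.

```bash
python3 - <<'E'
from h import *
d=np.load('side0.npz');P=d['P'];e=np.load('scene0.npz');Q=e['P']
for nm,P_,pts in(('side',P,dict(block=(300,178),tail=(262,177),cup=(293,163),clampplate=(250,262),nut=(278,270),jar=(234,190),caps=(327,196),lens=(237,124),globe=(328,135),pot=(278,340),slide=(355,266),sdr=(185,324))),('scene',Q,dict(cup=(343,229),tail=(335,209),plate=(235,200),nut=(208,188),post=(190,183),jar=(304,178)))):
    for k,(u,v) in pts.items(): print(nm,k,P_[v,u].round(3))
# crops
a=cv2.imread('pics/side0.png')[235:325,230:325]; b=cv2.imread('pics/scene0.png')[165:225,175:265]; c=cv2.imread('pics/side0.png')[145:195,245:325]
f=lambda x:cv2.resize(x,(390,290),interpolation=cv2.INTER_CUBIC)
cv2.imwrite('pics/crop1.png',np.vstack([np.hstack([f(a),f(b)]),np.hstack([f(c),f(cv2.imread('pics/scene0.png')[195:255,310:400])])]))
# clouds by height
for nm,P_ in(('side',P),('scene',Q)):
    X=P_.reshape(-1,3); 
    for k,(x0,x1,y0,y1) in dict(block=(.55,.9,.0,.3),clamp=(.4,.8,-.4,-.05)).items():
        m=(X[:,0]>x0)&(X[:,0]<x1)&(X[:,1]>y0)&(X[:,1]<y1)
        h=np.histogram(X[m][:,2],bins=np.arange(-.01,.12,.005)); print(nm,k,h[0])
E
```

```text
side block [0.631 0.144 0.021]
side tail [0.51  0.136 0.04 ]
side cup [0.612 0.183 0.051]
side clampplate [ 0.458 -0.159  0.012]
side nut [ 0.52  -0.248  0.098]
side jar [0.424 0.049 0.075]
side caps [0.698 0.048 0.032]
side lens [0.441 0.393 0.061]
side globe [0.722 0.22  0.127]
side pot [ 0.508 -0.39   0.042]
side slide [ 0.725 -0.201  0.023]
side sdr [ 0.303 -0.326  0.024]
scene cup [0.618 0.184 0.046]
scene tail [0.53  0.153 0.036]
scene plate [ 0.518 -0.17   0.008]
scene nut [ 0.546 -0.246  0.076]
scene post [ 0.455 -0.34  -0.001]
scene jar [0.449 0.043 0.077]
side block [   0  696 2921  222  164  128  148  302  277  146  171  190  443  101
   83   68   92   96  100  119  135  143  135  176  152]
side clamp [    0  3141 11089   377  1666   348   649   322   302   152   194   212
   445   291   213   134   139   161   146   134   172   215   108   104
   107]
scene block [ 128 1623 1550  342   94   81  135  236  104  124  148  320  298   47
   40   34   27   28   30   37   44   45   57   70   81]
scene clamp [ 317 2723 2046  545  599  165  159  123  101   85   97  145  187  128
   76   56   56   62   66   65   90   66   35   36   27]
```

View pics/crop1.png

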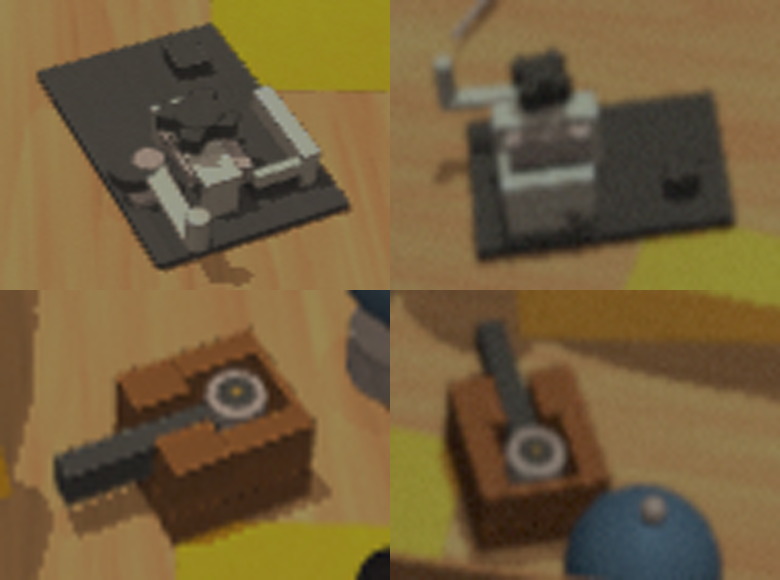

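The crops show the clamp with its cup rest towards world +y, the nut on the robot's side and the lever open. The arm's tail points towards the robot. Next I'll cast the corner pixels onto their planes.

```bash
python3 - <<'E'
from h import *
S=grab('side');C=grab('scene')
pl={'s':[(239.3,257.3),(281.6,242.1),(314.8,299.6),(269,318.2)],'c':[(193.5,190.9),(249.3,184),(254.6,210.9),(195.8,218.4)]}
bl={'s':[(269.2,160.5),(296.3,152.2),(309.2,168.8),(278.8,176.9)],'c':[(323.8,213.2),(351.5,211.1),(359.6,233.9),(330.8,237.4)]}
for nm,D,z in(('plate',pl,.012),('block',bl,.052)):
  for k,im in(('s',S),('c',C)):
    w=np.array([ray(im,u,v,z)[:2] for u,v in D[k]]); print(nm,k,w.round(4).tolist(),'mean',w.mean(0).round(4)); 
    E=np.roll(w,-1,0)-w; print(' len',np.linalg.norm(E,axis=1).round(3),'ang',np.degrees(np.arctan2(E[:,1],E[:,0])).round(1))
print('cup',ray(S,293.2,162.4,.05),ray(C,343.7,228.5,.05))
print('tail',ray(S,230+0,0,0)[:0])
for nm,im in(('s',S),('c',C)):
  P=cloud(im).reshape(-1,3)
  m=(abs(P[:,2]-.012)<.004)&(P[:,0]>.4)&(P[:,0]<.65)&(P[:,1]>-.35)&(P[:,1]<-.1)&(im['color'].reshape(-1,3).max(1)<90)
  r=cv2.minAreaRect(P[m][:,:2].astype(np.float32)*1000);print(r)
  m=(abs(P[:,2]-.05)<.006)&(P[:,0]>.5)&(P[:,0]<.72)&(P[:,1]>.05)&(P[:,1]<.25)
  r=cv2.minAreaRect(P[m][:,:2].astype(np.float32)*1000);print('b',r,m.sum())
E
```

```text
plate s [[0.4308, -0.1416], [0.5469, -0.0997], [0.6085, -0.2819], [0.4942, -0.3214]] mean [ 0.5201 -0.2111]
 len [0.124 0.192 0.121 0.191] ang [  19.8  -71.3 -160.9  109.4]
plate c [[0.5036, -0.3126], [0.4388, -0.1394], [0.5584, -0.097], [0.6222, -0.2705]] mean [ 0.5308 -0.2049]
 len [0.185 0.127 0.185 0.126] ang [ 110.5   19.5  -69.8 -160.5]
block s [[0.5375, 0.1992], [0.6289, 0.235], [0.6583, 0.1506], [0.5602, 0.12]] mean [0.5962 0.1762]
 len [0.098 0.089 0.103 0.082] ang [  21.4  -70.8 -162.7  106. ]
block c [[0.5692, 0.121], [0.5455, 0.2036], [0.635, 0.2335], [0.6633, 0.1516]] mean [0.6032 0.1774]
 len [0.086 0.094 0.087 0.099] ang [ 106.    18.5  -70.9 -162. ]
cup [0.61283398 0.1870691  0.05      ] [0.61981006 0.18587038 0.05      ]
tail []
((518.80615234375, -209.31463623046875), (126.08908081054688, 190.75790405273438), 20.11746597290039)
b ((573.4185180664062, 168.65597534179688), (154.77828979492188, 94.27540588378906), 22.362028121948242) 612
((527.0091552734375, -209.3824920654297), (129.42926025390625, 187.02273559570312), 19.68983268737793)
b ((586.56640625, 172.66387939453125), (140.3893585205078, 92.01666259765625), 19.27284049987793) 625
```

{"method": "arm_command", "body": {
  "steps": [
    [[0.179,-0.306,-0.03],-0.964,0],
    [[0.179,-0.306,-0.03],-0.964,0],
    [[0.179,-0.306,-0.03],-0.964,0],
    [[0.179,-0.306,-0.03],-0.964,0],
    [[0.179,-0.306,-0.03],-0.964,0]
  ],
  "squeeze": 50
}}

```text
clock: 0.62
tool_pos: [0.3221, 0.5217, 0.2374]
eef_rot: [-3.141, 0.0, 2.346]
force: [0.7, 0.2, -1.1]
grip_width: 0.0917
grasp_force: 0.0
```

{"method": "arm_command", "body": {
  "steps": [
    [[0.179,-0.306,-0.03],-0.964,0],
    [[0.179,-0.306,-0.03],-0.964,0],
    [[0.179,-0.306,-0.03],-0.964,0],
    [[0.179,-0.306,-0.03],-0.964,0],
    [[0.179,-0.306,-0.03],-0.964,0]
  ]
}}

```text
clock: 1.03
tool_pos: [0.3578, 0.4605, 0.2315]
eef_rot: [-3.141, 0.0, 2.01]
force: [1.4, -0.1, -0.2]
grip_width: 0.0917
grasp_force: 0.0
```

{"method": "arm_command", "body": {
  "steps": [
    [[0.179,-0.306,-0.03],-0.964,0],
    [[0.179,-0.306,-0.03],-0.964,0],
    [[0.179,-0.306,-0.03],-0.964,0],
    [[0.179,-0.306,-0.03],-0.964,0],
    [[0.179,-0.306,-0.03],-0.964,0]
  ]
}}

```text
clock: 1.45
tool_pos: [0.3937, 0.3993, 0.2255]
eef_rot: [-3.141, 0.0, 1.673]
force: [-0.2, -0.7, -0.7]
grip_width: 0.0917
grasp_force: 0.0
```

{"method": "arm_command", "body": {
  "steps": [
    [[0.179,-0.306,-0.03],-0.964,0],
    [[0.179,-0.306,-0.03],-0.964,0],
    [[0.179,-0.306,-0.03],-0.964,0],
    [[0.179,-0.306,-0.03],-0.964,0],
    [[0.179,-0.306,-0.03],-0.964,0]
  ]
}}

```text
clock: 1.87
tool_pos: [0.4294, 0.3382, 0.2196]
eef_rot: [-3.141, 0.0, 1.337]
force: [0.2, 0.2, 0.9]
grip_width: 0.0918
grasp_force: 0.0
```

{"method": "arm_command", "body": {
  "steps": [
    [[0.179,-0.306,-0.03],-0.964,0],
    [[0.179,-0.306,-0.03],-0.964,0],
    [[0.179,-0.306,-0.03],-0.964,0],
    [[0.179,-0.306,-0.03],-0.964,0],
    [[0.179,-0.306,-0.03],-0.964,0]
  ]
}}

```text
clock: 2.28
tool_pos: [0.4652, 0.277, 0.2136]
eef_rot: [-3.141, 0.0, 1.0]
force: [-0.2, 0.2, -0.1]
grip_width: 0.0914
grasp_force: 0.0
```

{"method": "arm_command", "body": {
  "steps": [
    [[0.179,-0.306,-0.03],-0.964,0],
    [[0.179,-0.306,-0.03],-0.964,0],
    [[0.179,-0.306,-0.03],-0.964,0],
    [[0.179,-0.306,-0.03],-0.964,0],
    [[0.179,-0.306,-0.03],-0.964,0]
  ]
}}

```text
clock: 2.7
tool_pos: [0.501, 0.2159, 0.2076]
eef_rot: [-3.141, 0.0, 0.664]
force: [-1.0, 0.6, -0.1]
grip_width: 0.092
grasp_force: 0.0
```

{"method": "arm_command", "body": {
  "steps": [
    [[0.179,-0.306,-0.03],-0.964,0],
    [[0.179,-0.306,-0.03],-0.964,0],
    [[0.179,-0.306,-0.03],-0.964,0],
    [[0.179,-0.306,-0.03],-0.964,0],
    [[0.179,-0.306,-0.03],-0.964,0]
  ]
}}

```text
clock: 3.12
tool_pos: [0.5368, 0.1547, 0.2016]
eef_rot: [-3.142, 0.0, 0.327]
force: [0.1, -0.3, -0.3]
grip_width: 0.0919
grasp_force: 0.0
```

```bash
python3 - <<'E'
from h import *
W=grab('wrist');save(W,'w1.png');s=manip.state();print(s['tool_pos'],np.degrees(s['eef_rot']),s['joint_positions'].round(2),W['o'],s['clock'])
P=cloud(W);X=P.reshape(-1,3)
g=W['color'].reshape(-1,3).astype(int)
dark=(g.max(1)-g.min(1)<25)
m=(abs(X[:,2]-.042)<.006)&dark&(X[:,0]>.46)&(X[:,0]<.6)&(X[:,1]>.09)&(X[:,1]<.22)
print(m.sum())
r=cv2.minAreaRect(X[m][:,:2].astype(np.float32)*1000);print(r, X[m].mean(0))
E
```

```text
[0.53835938 0.15113451 0.20145546] [ 1.79870929e+02 -8.79323146e-03  1.83085572e+01] [-0.47  0.36  0.18  1.84 -0.07  0.95 -1.51] [0.60812636 0.17882476 0.34260389] 3.1667
2076
((548.1087646484375, 160.93557739257812), (104.6253433227539, 17.848716735839844), 20.053165435791016) [0.55059311 0.16128412 0.04214064]
```

View pics/w1.png

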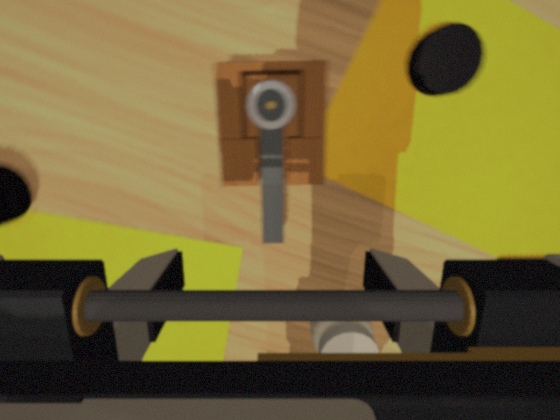

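The wrist picture shows the tail end at pixel (272,242), the cup ring at (271,105) and the block around them. Rays will give the axis.

```bash
python3 - <<'E'
from h import *
W=grab('wrist');s=manip.state();print(s['tool_pos'],s['eef_rot'])
c=ray(W,271,105,.05)[:2];t=ray(W,272.5,242,.042)[:2];d=t-c
# edges of bar between rows 195-235
g=W['color'].astype(int);sat=g.max(2)-g.min(2)
for v in(200,215,230):
    u=np.where(sat[v,240:305]<40)[0]+240;print(v,u.min(),u.max(),ray(W,(u.min()+u.max())/2,v,.042))
print(c,t,np.linalg.norm(d),np.degrees(np.arctan2(-d[1],-d[0])))
n=-d/np.linalg.norm(d); print('grasp',c-n*.085)
E
```

```text
[0.53763848 0.15245119 0.20151663] [3.13994563e+00 1.59819123e-04 3.25607107e-01]
200 256 276 [0.53758793 0.15769902 0.042     ]
215 256 276 [0.52398745 0.15329638 0.042     ]
230 257 276 [0.51018199 0.14833439 0.042     ]
[0.61746506 0.17906351] [0.50053946 0.13922986] 0.12352456072439898 18.81270368683564
grasp [0.53700595 0.15165309]
```

{"method": "arm_command", "body": {
  "steps": [
    [[0,-0.02,-0.8],0,0.3],
    [[0,0,-0.8],0,0.3],
    [[0,0,-0.8],0,0.3],
    [[0,0,-0.8],0,0.3],
    [[0,0,-0.8],0,0.3]
  ]
}}

```text
clock: 3.63
tool_pos: [0.5361, 0.156, 0.0406]
eef_rot: [-3.141, -0.001, 0.334]
force: [1.0, 0.3, -0.1]
grip_width: 0.0659
grasp_force: 0.0
```

{"method": "arm_command", "body": {
  "steps": [
    [[0,0,-0.29],0,0.3],
    [[0,0,0],0,1],
    [[0,0,0],0,1],
    [[0,0,0],0,1],
    [[0,0,0],0,1]
  ]
}}

```text
clock: 4.05
tool_pos: [0.5384, 0.1552, 0.0323]
eef_rot: [-3.141, -0.004, 0.331]
force: [-0.3, 0.6, -0.4]
grip_width: 0.0422
grasp_force: 0.0
```

{"method": "arm_command", "body": {
  "steps": [
    [[0,0,0],0,1],
    [[0,0,0],0,1],
    [[0,0,0],0,1],
    [[0,0,0],0,1],
    [[0,0,0],0,1]
  ]
}}

```text
clock: 4.47
tool_pos: [0.5371, 0.1551, 0.0309]
eef_rot: [-3.141, -0.001, 0.331]
force: [-1.6, 1.7, 6.0]
grip_width: 0.0198
grasp_force: 48.7
```

{"method": "arm_command", "body": {
  "steps": [
    [[0,0,0.2],0,1],
    [[0,0,0.5],0,1],
    [[0,0,0.6],0,1],
    [[0,0,0.6],0,1],
    [[0,0,0.4],0,1]
  ]
}}

```text
clock: 4.88
tool_pos: [0.5371, 0.1541, 0.1242]
eef_rot: [3.141, -0.001, 0.33]
force: [0.2, -0.2, -1.5]
grip_width: 0.0199
grasp_force: 48.7
```

{"method": "arm_command", "body": {
  "steps": [
    [[0.08,-0.21,0],0.9,1],
    [[0.08,-0.21,0],0.9,1],
    [[0.08,-0.21,0],0.9,1],
    [[0.08,-0.21,0],0.9,1],
    [[0.08,-0.21,0],0.9,1]
  ]
}}

```text
clock: 5.3
tool_pos: [0.5523, 0.1116, 0.1222]
eef_rot: [3.142, 0.001, 0.647]
force: [1.0, -0.1, -1.6]
grip_width: 0.0198
grasp_force: 48.7
```

{"method": "arm_command", "body": {
  "steps": [
    [[0.08,-0.21,0],0.9,1],
    [[0.08,-0.21,0],0.9,1],
    [[0.08,-0.21,0],0.9,1],
    [[0.08,-0.21,0],0.9,1],
    [[0.08,-0.21,0],0.9,1]
  ]
}}

```text
clock: 5.72
tool_pos: [0.5683, 0.0695, 0.122]
eef_rot: [-3.141, 0.001, 0.961]
force: [-0.1, -1.3, -1.4]
grip_width: 0.0202
grasp_force: 48.7
```

{"method": "arm_command", "body": {
  "steps": [
    [[0.08,-0.21,0],0.9,1],
    [[0.08,-0.21,0],0.9,1],
    [[0.08,-0.21,0],0.9,1],
    [[0.08,-0.21,0],0.9,1],
    [[0.08,-0.21,0],0.9,1]
  ]
}}

```text
clock: 6.13
tool_pos: [0.5843, 0.0275, 0.122]
eef_rot: [-3.141, 0.001, 1.275]
force: [-0.2, -0.4, -1.2]
grip_width: 0.0199
grasp_force: 48.7
```

{"method": "arm_command", "body": {
  "steps": [
    [[0.08,-0.21,0],0.9,1],
    [[0.08,-0.21,0],0.9,1],
    [[0.08,-0.21,0],0.9,1],
    [[0.08,-0.21,0],0.9,1],
    [[0.08,-0.21,0],0.9,1]
  ]
}}

```text
clock: 6.55
tool_pos: [0.6002, -0.0146, 0.122]
eef_rot: [-3.14, 0.001, 1.59]
force: [-1.6, -0.1, -2.7]
grip_width: 0.0201
grasp_force: 48.7
```

{"method": "arm_command", "body": {
  "steps": [
    [[0.08,-0.21,0],0.9,1],
    [[0.08,-0.21,0],0.9,1],
    [[0.08,-0.21,0],0.9,1],
    [[0.08,-0.21,0],0.9,1],
    [[0.08,-0.21,0],0.9,1]
  ]
}}

```text
clock: 6.97
tool_pos: [0.6162, -0.0565, 0.122]
eef_rot: [-3.14, 0.0, 1.904]
force: [-0.1, 0.3, -2.3]
grip_width: 0.02
grasp_force: 48.7
```

```bash
python3 - <<'E'
from h import *
s=manip.state();print(s['tool_pos'],np.degrees(s['eef_rot']),s['joint_positions'].round(2),s['grip_width'],s['force'])
W=grab('wrist');S=grab('side');save(S,'side1.png')
cv2.imwrite('pics/c2.png',np.hstack([cv2.resize(W['color'][:,:,::-1],(400,300)),cv2.resize(S['color'][130:330,200:400,::-1],(400,400))[:300]]))
E
```

```text
[ 0.61615628 -0.05652904  0.12195928] [-1.79922841e+02  1.26579841e-02  1.09077943e+02] [ 0.17  0.56 -0.17  1.73  0.12  0.86  0.29] 0.019986202548873774 [-0.13608403  0.28262337 -2.26545371]
```

View pics/c2.png

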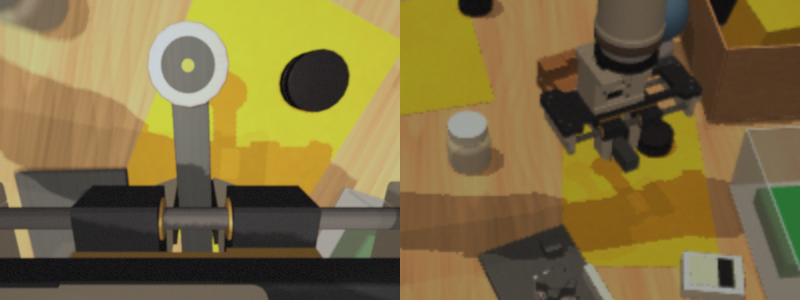

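The wrist view shows the arm held, with its cup at about (188,65) in the left half, and the space below is clear. I'll lower until the tips nearly touch the table, then release.

{"method": "arm_command", "body": {
  "steps": [
    [[0,0,-0.7],0,1],
    [[0,0,-0.7],0,1],
    [[0,0,-0.6],0,1],
    [[0,0,-0.3],0,1],
    [[0,0,-0.2],0,1]
  ]
}}

```text
clock: 7.48
tool_pos: [0.6149, -0.055, 0.0202]
eef_rot: [-3.138, -0.001, 1.9]
force: [-1.1, 0.6, -1.4]
grip_width: 0.0199
grasp_force: 48.7
```

{"method": "arm_command", "body": {
  "steps": [
    [[0,0,-0.05],0,1],
    [[0,0,0],0,1],
    [[0,0,0],0,0.55],
    [[0,0,0],0,0.55],
    [[0,0,0],0,0.5]
  ]
}}

```text
clock: 7.9
tool_pos: [0.618, -0.0556, 0.0218]
eef_rot: [3.139, 0.001, 1.901]
force: [0.0, -0.5, -0.0]
grip_width: 0.0351
grasp_force: 0.0
```

{"method": "arm_command", "body": {
  "steps": [
    [[0,0,0],0,0.5],
    [[0,0,0],0,0.5],
    [[0,0,0.4],0,0.4],
    [[0,0,0.9],0,0.35],
    [[0,0,0.9],0,0.35]
  ]
}}

```text
clock: 8.32
tool_pos: [0.615, -0.0554, 0.1076]
eef_rot: [-3.138, -0.002, 1.901]
force: [1.0, 0.4, 0.8]
grip_width: 0.0585
grasp_force: 0.0
```

```bash
python3 - <<'E'
from h import *
s=manip.state();print(s['tool_pos'],np.degrees(s['eef_rot']),s['grip_width'])
W=grab('wrist');save(W,'w3.png');print(W['o'])
E
```

```text
[ 0.61497836 -0.05541779  0.10759513] [-1.79784858e+02 -1.01244137e-01  1.08929464e+02] 0.05846320895271759
[0.59186521 0.01529229 0.24879379]
```

View pics/w3.png

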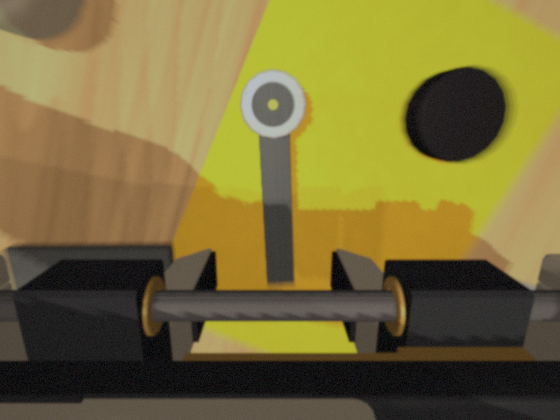

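The arm lies on the table with its cup at (273,104) and its tail at (280,283).

```bash
python3 - <<'E'
from h import *
W=grab('wrist');s=manip.state();print(s['tool_pos'],s['eef_rot'])
c=ray(W,273,104,.03)[:2];t=ray(W,280,283,.022)[:2];d=c-t
print(c,t,np.linalg.norm(d),np.degrees(np.arctan2(d[1],d[0])))
E
```

```text
[ 0.62157467 -0.05578075  0.11479444] [3.1309447  0.00440154 1.90080768]
[0.59540598 0.02187011] [ 0.64305537 -0.10057709] 0.13139170507647485 111.26311700048443
```

{"method": "arm_command", "body": {
  "steps": [
    [[-0.28,0.96,0],0.6,0.3],
    [[-0.28,0.96,0],0,0.3],
    [[0,0,-0.5],0,0.3],
    [[0,0,-0.6],0,0.3],
    [[0,0,-0.6],0,0.3]
  ]
}}

```text
clock: 8.83
tool_pos: [0.595, 0.0226, 0.0404]
eef_rot: [3.139, 0.001, 1.945]
force: [-0.1, -1.2, -0.9]
grip_width: 0.0642
grasp_force: 0.0
```

{"method": "arm_command", "body": {
  "steps": [
    [[0,0,-0.38],0,0.3],
    [[0,0,0],0,1],
    [[0,0,0],0,1],
    [[0,0,0],0,1],
    [[0,0,0],0,1]
  ]
}}

```text
clock: 9.25
tool_pos: [0.5952, 0.0212, 0.0262]
eef_rot: [3.14, 0.001, 1.943]
force: [0.5, -0.1, 0.2]
grip_width: 0.0421
grasp_force: 0.2
```

{"method": "arm_command", "body": {
  "steps": [
    [[0,0,0],0,1],
    [[0,0,0],0,1],
    [[0,0,0.1],0,1],
    [[0,0,0.5],0,1],
    [[0,0,0.8],0,1]
  ]
}}

```text
clock: 9.67
tool_pos: [0.5912, 0.021, 0.0786]
eef_rot: [-3.135, -0.002, 1.943]
force: [1.0, -0.1, -1.0]
grip_width: 0.0391
grasp_force: 50.0
```

{"method": "arm_command", "body": {
  "steps": [
    [[0,0,0.8],0,1],
    [[0,0,0.5],0,1],
    [[0,0,0.2],0,1],
    [[0,0,0],0,1],
    [[0,0,0],0,1]
  ]
}}

```text
clock: 10.08
tool_pos: [0.5939, 0.0211, 0.1405]
eef_rot: [-3.141, -0.0, 1.943]
force: [0.3, 0.7, -1.8]
grip_width: 0.0389
grasp_force: 50.0
```

```bash
python3 - <<'E'
from h import *
s=manip.state();print(s['tool_pos'],s['eef_rot'],s['grip_width'],s['force'])
W=grab('wrist');S=grab('side');C=grab('scene');print(W['o'])
f=lambda a:cv2.resize(a[:,:,::-1],(400,300),interpolation=cv2.INTER_CUBIC)
cv2.imwrite('pics/c4.png',np.vstack([np.hstack([f(W['color']),f(S['color'][150:300,220:420])]),np.hstack([f(C['color'][150:270,190:350]),f(C['color'][160:220,180:260])])]))
E
```

```text
[0.59385624 0.02111789 0.14051996] [-3.14127999e+00 -2.29560001e-05  1.94292777e+00] 0.03887495755464138 [ 0.25812353  0.70704865 -1.80775981]
[0.56727529 0.09083184 0.28158956]
```

View pics/c4.png

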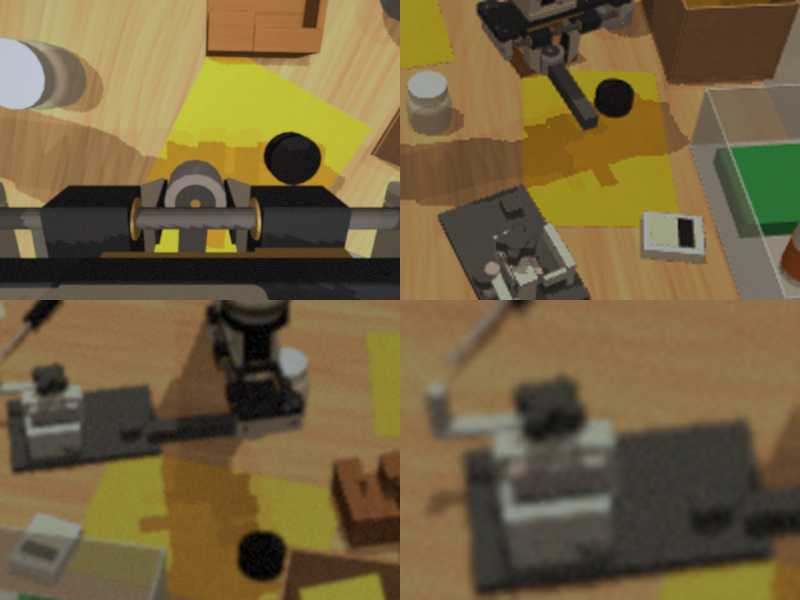

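The cup is held and the bar points towards clamp −x. I'll carry it high past the clamp so that the wrist camera looks straight down on the clamp.

{"method": "arm_command", "body": {
  "steps": [
    [[0,-0.2,0.35],0,1],
    [[-0.1,-0.6,0.35],0,1],
    [[-0.1,-0.8,0.35],0,1],
    [[-0.1,-0.8,0.35],0,1],
    [[-0.1,-0.8,0.35],0,1]
  ]
}}

```text
clock: 10.65
tool_pos: [0.5771, -0.1076, 0.2097]
eef_rot: [-3.139, -0.002, 1.944]
force: [1.3, -0.5, -1.9]
grip_width: 0.0393
grasp_force: 50.0
```

{"method": "arm_command", "body": {
  "steps": [
    [[-0.1,-0.8,0],0,1],
    [[-0.1,-0.8,0],0,1],
    [[-0.1,-0.8,0],0,1],
    [[-0.1,-0.8,0],0,1],
    [[-0.1,-0.8,0],0,1]
  ]
}}

```text
clock: 11.07
tool_pos: [0.557, -0.2679, 0.2091]
eef_rot: [-3.139, -0.002, 1.943]
force: [0.8, 0.2, -2.3]
grip_width: 0.0392
grasp_force: 50.0
```

{"method": "arm_command", "body": {
  "steps": [
    [[-0.05,-0.55,0],0,1],
    [[0,-0.2,0],0,1],
    [[0,0,0],0,1],
    [[0,0,0],0,1]
  ]
}}

```text
clock: 11.4
tool_pos: [0.556, -0.2955, 0.2095]
eef_rot: [-3.141, -0.003, 1.943]
force: [0.8, 0.5, -2.9]
grip_width: 0.0388
grasp_force: 50.0
```

```bash
python3 - <<'E'
from h import *
s=manip.state();print(s['tool_pos'],s['eef_rot'],s['grip_width'],s['force'],s['joint_positions'].round(2))
W=grab('wrist');save(W,'w5.png');print(W['o'])
import pickle;pickle.dump(W,open('w5.pkl','wb'))
E
```

```text
[ 0.55599888 -0.29551132  0.20952152] [-3.14072241e+00 -2.64524058e-03  1.94299881e+00] 0.03875563797227055 [ 0.82443022  0.4822859  -2.86712468] [ 0.53  0.47 -0.11  1.64  0.06  1.04  0.77]
[ 0.52962086 -0.22611534  0.35078655]
```

View pics/w5.png

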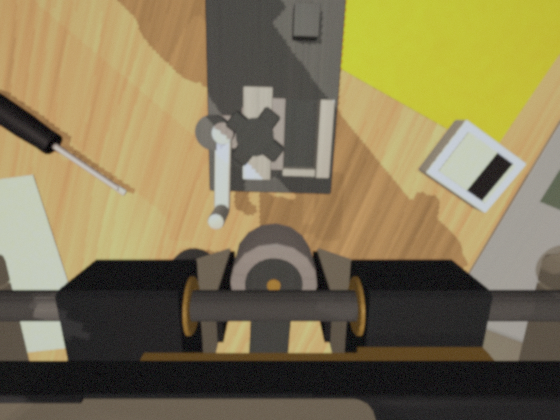

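The wrist view shows the clamp from above. The plate's −x corners are at (211,191) and (332,193), the fixed jaw's inner edge runs (321,98) to (316,178), the end stop is near (300,172), the nut is at (256,139), the hub at about (218,133) and the post top at (216,221).

```bash
python3 - <<'E'
from h import *
import pickle;W=pickle.load(open('w5.pkl','rb'))
P=cloud(W);g=W['color'].astype(int)
def r(n,u,v,z): q=ray(W,u,v,z)[:2];print(n,q.round(4));return q
a=r('plate-x,+y',211,191,.012);b=r('plate-x,-y',332,193,.012);d=a-b;print(np.linalg.norm(d),np.degrees(np.arctan2(d[1],d[0])))
e=r('jaw +x',320.5,98,.054);f=r('jaw -x',316,178,.054);d=e-f;print(np.linalg.norm(d),np.degrees(np.arctan2(d[1],d[0])))
e=r('jawback +x',335.5,98,.054);f=r('jawback -x',331.5,178,.054);d=e-f;print(np.linalg.norm(d),np.degrees(np.arctan2(d[1],d[0])))
r('edge L top',207,5,.012);r('edge R top',345,5,.012);r('rest c',306,30,.03);
r('post',216.5,219,.084);r('hub',219,133,.055)
r('nut',256,139,.094)
print('depth z: jaw',P[130,327],'nut',P[139,256],'post',P[220,216],'stop',P[173,300],'hub',P[130,212],'rest',P[22,306])
X=P.reshape(-1,3);u=np.arange(X.shape[0])%560;v=np.arange(X.shape[0])//560
m=(X[:,2]>.083)&(X[:,2]<.105)&(u>222)&(u<292)&(v>100)&(v<172)
q=X[m][:,:2].astype(np.float32)*1000;c,R=cv2.minEnclosingCircle(q);print('nut',c,R,m.sum(),q.mean(0))
c=np.array(c)
for lo in(14,17):
  k=np.linalg.norm(q-c,axis=1)>lo;th=np.arctan2(*(q[k]-c).T[::-1]);print('lobe ang deg',np.degrees(np.angle(np.exp(4j*th).mean()))/4,abs(np.exp(4j*th).mean()),k.sum())
for n,mm in dict(jaw=(X[:,2]>.048)&(X[:,2]<.06)&(u>312)&(u<340)&(v>90)&(v<182)).items():
  print(n,cv2.minAreaRect(X[mm][:,:2].astype(np.float32)*1000),mm.sum())
E
```

```text
plate-x,+y [ 0.4966 -0.3174]
plate-x,-y [ 0.6128 -0.2743]
0.12385530656835475 -159.66462272287106
jaw +x [ 0.5606 -0.1979]
jaw -x [ 0.5837 -0.2611]
0.06722205118960775 110.08797077209698
jawback +x [ 0.5723 -0.1934]
jawback -x [ 0.5965 -0.2561]
0.06720643905544224 111.16199703134167
edge L top [ 0.4401 -0.1588]
edge R top [ 0.5541 -0.1144]
rest c [ 0.5296 -0.1496]
post [ 0.5153 -0.3187]
hub [ 0.4912 -0.2554]
nut [ 0.5233 -0.2456]
depth z: jaw [ 0.57608483 -0.21965951  0.05415783] nut [ 0.52335632 -0.24550294  0.09587493] post [ 0.51525371 -0.31942886  0.08469651] stop [ 0.56988566 -0.26309486  0.04575231] hub [ 0.48492468 -0.25515842  0.05525884] rest [ 0.52726101 -0.14423331  0.03108602]
nut (521.7719116210938, -245.1710968017578) 23.41577911376953 2114 [ 521.6966 -244.51  ]
lobe ang deg -16.38867227840291 0.614248641524141 970
lobe ang deg -16.361567277043182 0.6801899825656138 646
jaw ((577.424560546875, -228.47268676757812), (12.276423454284668, 65.96965789794922), 19.524337768554688) 1141
```

```bash
python3 - <<'E'
from h import *
import pickle;W=pickle.load(open('w5.pkl','rb'))
T=np.array([0.5560,-0.2955]);y=1.943
ux=np.array([np.cos(y),np.sin(y)]);uy=np.array([-ux[1],ux[0]])
def loc(u,v,z):
    d=ray(W,u,v,z)[:2]-T;return (d@ux).round(4),(d@uy).round(4)
print('cup',loc(273.5,286,.2135))
g=W['color'].astype(int)
for v in(330,337,344): print(v,g[v,235:300].sum(1).tolist()[::2])
for v in(330,344):
  for u in (250,288): print(loc(u,v,.2055))
P=cloud(W);print(P[286,262],P[340,270],P[275,274])
E
```

```text
cup (np.float64(0.001), np.float64(-0.0007))
330 [486, 500, 515, 518, 506, 492, 485, 436, 230, 201, 194, 199, 197, 192, 198, 204, 195, 209, 193, 205, 197, 197, 207, 204, 204, 195, 190, 314, 471, 490, 488, 487, 496]
337 [509, 513, 514, 499, 484, 477, 476, 404, 218, 193, 204, 193, 210, 195, 181, 194, 180, 209, 199, 202, 201, 193, 194, 198, 203, 187, 207, 360, 478, 486, 490, 494, 495]
344 [518, 509, 494, 488, 474, 490, 489, 371, 212, 189, 203, 199, 199, 191, 204, 195, 200, 199, 197, 203, 202, 196, 197, 199, 181, 191, 231, 434, 492, 493, 493, 497, 513]
(np.float64(-0.0274), np.float64(0.011))
(np.float64(-0.0274), np.float64(-0.0078))
(np.float64(-0.0355), np.float64(0.0112))
(np.float64(-0.0355), np.float64(-0.0079))
[ 0.55141405 -0.2961853   0.21351239] [ 0.56718687 -0.32723134  0.20487914] [ 0.55426613 -0.28865748  0.21462696]
```

{"method": "arm_command", "body": {
  "steps": [
    [[-0.16,0.6,0],0.4,1],
    [[-0.16,0.9,0],0,1],
    [[-0.16,0.9,0],0,1],
    [[-0.16,0.9,0],0,1],
    [[-0.16,0.61,0],0,1]
  ]
}}

```text
clock: 11.87
tool_pos: [0.5239, -0.1333, 0.2108]
eef_rot: [3.141, -0.003, 1.978]
force: [-0.2, 0.5, -1.8]
grip_width: 0.0393
grasp_force: 50.0
```

{"method": "arm_command", "body": {
  "steps": [
    [[0,0,0],0,1],
    [[0,0,-0.6],0,1],
    [[0,0,-0.9],0,1],
    [[0,0,-0.3],0,1],
    [[0,0,0],0,1]
  ]
}}

```text
clock: 12.28
tool_pos: [0.5213, -0.1379, 0.1356]
eef_rot: [-3.136, -0.005, 1.974]
force: [-0.7, 0.6, -2.0]
grip_width: 0.0392
grasp_force: 50.0
```

```bash
python3 - <<'E'
from h import *
s=manip.state();print(s['tool_pos'],s['eef_rot'],s['force'])
S=grab('side');C=grab('scene');save(S,'s6.png');save(C,'sc6.png')
f=lambda a:cv2.resize(a[:,:,::-1],(400,400),interpolation=cv2.INTER_CUBIC)
cv2.imwrite('pics/c6.png',np.hstack([f(S['color'][210:320,220:330]),f(C['color'][140:230,180:270])]))
E
```

```text
[ 0.52127182 -0.13788489  0.1356383 ] [-3.13565237 -0.00529074  1.97365951] [-0.71955854  0.55747497 -1.9796513 ]
```

View pics/c6.png

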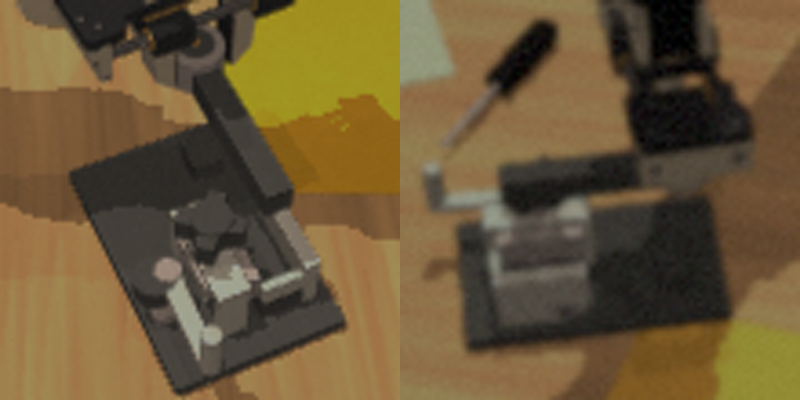

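The side crop shows the bar hovering over the channel, with its tail near (275,200) in the crop. I'll check the bar axis against the fixed jaw in the same side cloud.

```bash
python3 - <<'E'
from h import *
S=grab('side');s=manip.state();print(s['tool_pos'],s['eef_rot'])
P=cloud(S);X=P.reshape(-1,3);g=S['color'].reshape(-1,3).astype(int)
ux=np.array([-.345,.9385]);uy=np.array([-.9385,-.345]);o=np.array([.5622,-.2303])
L=np.c_[(X[:,:2]-o)@ux,(X[:,:2]-o)@uy,X[:,2]]
top=(abs(L[:,2]-.132)<.007)&(L[:,0]>-.05)&(L[:,0]<.075)&(abs(L[:,1])<.03)
q=L[top];print(top.sum(),np.median(q[:,2]))
print(cv2.minAreaRect(q[:,:2].astype(np.float32)*1000))
for a in np.arange(-.03,.07,.02):
    k=(q[:,0]>a)&(q[:,0]<a+.02)
    if k.sum()>3: print(a.round(3),np.percentile(q[k,1],[3,50,97]).round(4),np.median(q[k,2]).round(4))
j=(L[:,2]>.048)&(L[:,2]<.06)&(L[:,1]<-.004)&(L[:,1]>-.035)&(abs(L[:,0])<.045)
print('jaw',cv2.minAreaRect(L[j][:,:2].astype(np.float32)*1000),j.sum())
w=np.array([ray(S,*p,.054)[:2] for p in((0,0),)])
E
```

```text
[ 0.52525013 -0.13989707  0.1400323 ] [3.14037682e+00 4.70368510e-04 1.97180320e+00]
370 0.13484191047811822
((24.122817993164062, 6.38163948059082), (21.081600189208984, 99.99217987060547), 89.20855712890625)
-0.03 [-0.0024  0.0088  0.0169] 0.1343
-0.01 [-0.0026  0.0081  0.0167] 0.1345
0.01 [-0.003   0.009   0.0165] 0.1351
0.03 [-0.003   0.0082  0.0161] 0.1352
0.05 [-0.0029  0.008   0.0161] 0.1352
jaw ((-7.661603927612305, -12.68107795715332), (13.893632888793945, 58.55591583251953), 89.68975830078125) 104
```

The axis is aligned: bar yaw within 1°, tail about 6 mm from the stop, and about 3 mm lateral once the side-camera bias is removed. I'll lower it.

{"method": "arm_command", "body": {
  "steps": [
    [[0,0,-0.4],0,1],
    [[0,0,-0.6],0,1],
    [[0,0,-0.5],0,1],
    [[0,0,-0.3],0,1],
    [[0,0,-0.15],0,1]
  ]
}}

```text
clock: 12.85
tool_pos: [0.5244, -0.1404, 0.0606]
eef_rot: [-3.141, -0.0, 1.971]
force: [-0.1, 0.4, -1.2]
grip_width: 0.0389
grasp_force: 50.0
```

{"method": "arm_command", "body": {
  "steps": [
    [[0,0,-0.08],0,1],
    [[0,0,0],0,1],
    [[0,0,0],0,1]
  ]
}}

```text
clock: 13.1
tool_pos: [0.5252, -0.1405, 0.0588]
eef_rot: [3.14, 0.001, 1.971]
force: [0.2, -0.2, -1.7]
grip_width: 0.0388
grasp_force: 50.0
```

{"method": "arm_command", "body": {
  "steps": [
    [[0,0,-0.04],0,1],
    [[0,0,0],0,1],
    [[0,0,0],0,1]
  ]
}}

```text
clock: 13.35
tool_pos: [0.5248, -0.1405, 0.0567]
eef_rot: [3.141, 0.001, 1.971]
force: [-0.5, 0.7, -1.2]
grip_width: 0.0388
grasp_force: 50.0
```

{"method": "arm_command", "body": {
  "steps": [
    [[0,0,-0.04],0,1],
    [[0,0,0],0,1],
    [[0,0,0],0,1]
  ]
}}

```text
clock: 13.6
tool_pos: [0.5249, -0.1405, 0.0562]
eef_rot: [3.141, 0.001, 1.971]
force: [-3.4, 0.6, 10.8]
grip_width: 0.0389
grasp_force: 50.0
```

{"method": "arm_command", "body": {
  "steps": [
    [[0,0,0],0,0.35],
    [[0,0,0],0,0.35],
    [[0,0,0],0,0.35],
    [[0,0,0.2],0,0.35],
    [[0,0,0.9],0,0.3]
  ]
}}

```text
clock: 14.02
tool_pos: [0.52, -0.1394, 0.0944]
eef_rot: [-3.133, -0.006, 1.971]
force: [0.7, -0.7, -1.1]
grip_width: 0.0623
grasp_force: 0.0
```

{"method": "arm_command", "body": {
  "steps": [
    [[0,0,0.9],0,0.2],
    [[0,0,0.9],0.9,0.2],
    [[0,-0.1,0.6],0.98,0.2],
    [[0,-0.25,0],0.98,0.2],
    [[0,-0.25,0],0.98,0.2]
  ]
}}

```text
clock: 14.43
tool_pos: [0.526, -0.1645, 0.1977]
eef_rot: [3.139, 0.004, 2.244]
force: [-0.7, -0.5, -1.9]
grip_width: 0.0733
grasp_force: 0.0
```

{"method": "arm_command", "body": {
  "steps": [
    [[0,-0.25,0],0.98,0.2],
    [[0,-0.25,0],0.98,0.2],
    [[0,-0.25,0],0.98,0.2],
    [[0,-0.25,0],0.98,0.2],
    [[0,-0.25,0],0.98,0.2]
  ]
}}

```text
clock: 14.85
tool_pos: [0.5242, -0.2148, 0.195]
eef_rot: [-3.142, 0.0, 2.585]
force: [-0.5, 0.1, -0.4]
grip_width: 0.0735
grasp_force: 0.0
```

{"method": "arm_command", "body": {
  "steps": [
    [[-0.06,-0.25,0],0.98,0.2],
    [[0,-0.25,0],0.98,0.2],
    [[0,-0.25,0],0.98,0.2],
    [[0,0,0],0.88,0.2],
    [[0,0,0],0,0.2]
  ]
}}

```text
clock: 15.27
tool_pos: [0.5216, -0.2453, 0.1948]
eef_rot: [-3.141, -0.0, 2.848]
force: [1.1, 0.3, -0.1]
grip_width: 0.0732
grasp_force: 0.0
```

```bash
python3 - <<'E'
from h import *
s=manip.state();print(s['tool_pos'],np.degrees(s['eef_rot']),s['force'],s['joint_positions'].round(2),s['grip_width'])
S=grab('side');P=cloud(S);X=P.reshape(-1,3)
ux=np.array([-.345,.9385]);uy=np.array([-.9385,-.345]);o=np.array([.5622,-.2303])
L=np.c_[(X[:,:2]-o)@ux,(X[:,:2]-o)@uy,X[:,2]]
q=L[(abs(L[:,2]-.053)<.005)&(L[:,0]>.035)&(L[:,0]<.07)&(abs(L[:,1])<.03)]
print(len(q),q.mean(0),np.percentile(q[:,1],[3,97]))
q=L[(abs(L[:,2]-.060)<.005)&(L[:,0]>.06)&(L[:,0]<.14)&(abs(L[:,1])<.04)];print('cup',len(q),np.median(q,0),q.min(0),q.max(0))
E
```

```text
[ 0.52157407 -0.24527588  0.19479092] [-1.79990211e+02 -2.33866726e-03  1.63199866e+02] [ 1.08043844  0.32176173 -0.09100288] [ 0.63  0.41 -0.3   1.79  0.14  0.97  1.55] 0.07324093026036925
2 [0.03586314 0.01068171 0.0522744 ] [0.00975511 0.0116083 ]
  return _methods._mean(a, axis=axis, dtype=dtype,
  ret = um.true_divide(
Traceback (most recent call last):
ValueError: zero-size array to reduction operation minimum which has no identity
```

{"method": "arm_command", "body": {
  "steps": [
    [[0,0,-0.7],0,0.2],
    [[0,0,-0.8],0,0.2],
    [[0,0,-0.8],0,0.2],
    [[0,0,-0.47],0,0.3],
    [[0,0,0],0,1]
  ]
}}

```text
clock: 15.73
tool_pos: [0.5186, -0.2423, 0.0796]
eef_rot: [3.14, -0.008, 2.847]
force: [-0.5, -0.0, -1.2]
grip_width: 0.0642
grasp_force: 0.0
```

{"method": "arm_command", "body": {
  "steps": [
    [[0,0,0],0,1],
    [[0,0,0],0,1],
    [[0,0,0],0,1],
    [[0,0,0],0,1]
  ],
  "squeeze": 40
}}

```text
clock: 16.07
tool_pos: [0.523, -0.2457, 0.0856]
eef_rot: [-3.14, 0.003, 2.847]
force: [-0.6, -2.6, 1.6]
grip_width: 0.0458
grasp_force: 40.0
```

{"method": "arm_command", "body": {
  "steps": [
    [[0,0,0],-0.5,1],
    [[0,0,0],-1,1],
    [[0,0,0],-1,1],
    [[0,0,0],-1,1],
    [[0,0,0],-1,1]
  ]
}}

```text
clock: 16.48
tool_pos: [0.5227, -0.2462, 0.0856]
eef_rot: [-3.141, 0.004, 2.53]
force: [-1.1, -4.4, 1.0]
grip_width: 0.0456
grasp_force: 40.0
```

{"method": "arm_command", "body": {
  "steps": [
    [[0,0,0],-1,1],
    [[0,0,0],-1,1],
    [[0,0,0],-1,1],
    [[0,0,0],-1,1],
    [[0,0,0],-1,1]
  ]
}}

```text
clock: 16.9
tool_pos: [0.5223, -0.2467, 0.0856]
eef_rot: [-3.141, 0.004, 2.181]
force: [-2.8, -5.5, 1.5]
grip_width: 0.0455
grasp_force: 40.0
```

{"method": "arm_command", "body": {
  "steps": [
    [[0,0,0],-1,1],
    [[0,0,0],-1,1],
    [[0,0,0],-1,1],
    [[0,0,0],-1,1],
    [[0,0,0],-1,1]
  ]
}}

```text
clock: 17.32
tool_pos: [0.5216, -0.2471, 0.0855]
eef_rot: [3.141, 0.003, 1.831]
force: [-3.5, -5.6, 4.3]
grip_width: 0.0453
grasp_force: 40.0
```

{"method": "arm_command", "body": {
  "steps": [
    [[0,0,0],-1,1],
    [[0,0,0],-1,1],
    [[0,0,0],-1,1],
    [[0,0,0],-1,1],
    [[0,0,0],-1,1]
  ]
}}

```text
clock: 17.73
tool_pos: [0.5209, -0.2471, 0.0855]
eef_rot: [3.141, 0.003, 1.482]
force: [-6.0, -5.7, 4.6]
grip_width: 0.0454
grasp_force: 40.0
```

{"method": "arm_command", "body": {
  "steps": [
    [[0,0,0],-1,1],
    [[0,0,0],-1,1],
    [[0,0,0],-1,1],
    [[0,0,0],-1,1],
    [[0,0,0],-1,1]
  ]
}}

```text
clock: 18.15
tool_pos: [0.5202, -0.247, 0.0855]
eef_rot: [-3.141, 0.003, 1.133]
force: [-7.8, -4.6, 7.5]
grip_width: 0.0457
grasp_force: 40.0
```

{"method": "arm_command", "body": {
  "steps": [
    [[0,0,0],-1,1],
    [[0,0,0],-1,1],
    [[0,0,0],-1,1],
    [[0,0,0],-1,1],
    [[0,0,0],-1,1]
  ]
}}

```text
clock: 18.57
tool_pos: [0.5197, -0.2466, 0.0855]
eef_rot: [-3.141, 0.003, 0.784]
force: [-9.2, -4.1, 9.4]
grip_width: 0.0457
grasp_force: 40.0
```

{"method": "arm_command", "body": {
  "steps": [
    [[0,0,0],-1,1],
    [[0,0,0],-1,1],
    [[0,0,0],-1,1],
    [[0,0,0],-1,1],
    [[0,0,0],0,1]
  ]
}}

```text
clock: 18.98
tool_pos: [0.5194, -0.2461, 0.0855]
eef_rot: [-3.141, 0.003, 0.504]
force: [-10.8, -2.2, 10.5]
grip_width: 0.0461
grasp_force: 40.0
```

{"method": "arm_command", "body": {
  "steps": [
    [[0,0,0],0,0.3],
    [[0,0,0],0,0.3],
    [[0,0,0],0,0.3],
    [[0,0,0.5],0,0.3],
    [[0,0,0.9],0,0.3]
  ]
}}

```text
clock: 19.4
tool_pos: [0.5197, -0.2421, 0.1368]
eef_rot: [-3.135, 0.004, 0.51]
force: [0.1, -1.6, 0.4]
grip_width: 0.0639
grasp_force: 0.0
```

```bash
python3 - <<'E'
from h import *
s=manip.state();print(s['tool_pos'],np.degrees(s['eef_rot']),s['force'],s['joint_positions'].round(2),s['grip_width'])
E
```

```text
[ 0.51966782 -0.24211422  0.13683458] [-179.65027773    0.24700952   29.2411856 ] [ 0.14550242 -1.57821571  0.35995903] [ 0.13  0.48  0.34  1.85 -0.2   0.85 -0.5 ] 0.06386917558344206
```

```bash
python3 - <<'E'
from h import *
ux=np.array([-.345,.9385]);uy=np.array([-.9385,-.345]);o=np.array([.5622,-.2303])
S=grab('side');save(S,'s7.png')
for n,P in(('before',np.load('side0.npz')['P']),('now',cloud(S))):
  X=P.reshape(-1,3);L=np.c_[(X[:,:2]-o)@ux,(X[:,:2]-o)@uy,X[:,2]]
  q=L[(L[:,2]>.055)&(L[:,2]<.09)&(L[:,0]>-.1)&(L[:,0]<-.045)&(L[:,1]>.03)&(L[:,1]<.13)]
  t=q[q[:,2]>.078];print(n,len(q),np.median(q,0).round(4),len(t),np.median(t,0).round(4))
E
```

```text
before 69 [-0.0728  0.0797  0.0788] 36 [-0.0709  0.0787  0.0846]
now 68 [-0.0728  0.0704  0.0775] 34 [-0.0708  0.0686  0.0846]
```

{"method": "arm_command", "body": {
  "steps": [
    [[0,0,0],0.98,0.65],
    [[0,-0.1,0],0.98,0.65],
    [[0,-0.1,0],0.98,0.65],
    [[0,-0.1,0],0.98,0.65],
    [[0,-0.1,0],0.98,0.65]
  ]
}}

```text
clock: 19.87
tool_pos: [0.5229, -0.26, 0.1402]
eef_rot: [3.14, -0.001, 0.856]
force: [-0.6, 0.6, -0.2]
grip_width: 0.0356
grasp_force: 0.0
```

{"method": "arm_command", "body": {
  "steps": [
    [[0,-0.1,0],0.98,0.65],
    [[0,-0.1,0],0.98,0.65],
    [[0,-0.1,0],0.98,0.65],
    [[0,-0.1,0],0.98,0.65],
    [[0,-0.1,0],0.98,0.65]
  ]
}}

```text
clock: 20.28
tool_pos: [0.5228, -0.2801, 0.1401]
eef_rot: [3.14, -0.001, 1.197]
force: [0.4, -0.0, -0.3]
grip_width: 0.0323
grasp_force: 0.0
```

{"method": "arm_command", "body": {
  "steps": [
    [[0.05,-0.1,0],0.98,0.65],
    [[0,-0.1,0],0.98,0.65],
    [[0,-0.1,0],0.98,0.65],
    [[0,-0.1,0],0.98,0.65],
    [[0,-0.1,0],0.98,0.65]
  ]
}}

```text
clock: 20.7
tool_pos: [0.5248, -0.3001, 0.1401]
eef_rot: [3.14, -0.0, 1.539]
force: [-0.6, 0.1, 0.3]
grip_width: 0.0317
grasp_force: 0.0
```

{"method": "arm_command", "body": {
  "steps": [
    [[0,-0.1,0],0.98,0.65],
    [[0,-0.1,0],0.98,0.65],
    [[0,-0.1,0],0.98,0.65],
    [[0,-0.1,0],0.98,0.65],
    [[0,0,0],0,0.65]
  ]
}}

```text
clock: 21.12
tool_pos: [0.5245, -0.3172, 0.1401]
eef_rot: [3.14, 0.001, 1.811]
force: [0.2, 0.7, 0.1]
grip_width: 0.0322
grasp_force: 0.0
```

```bash
python3 - <<'E'
from h import *
s=manip.state();print(s['tool_pos'],np.degrees(s['eef_rot']),s['force'],s['joint_positions'].round(2),s['grip_width'])
E
```

```text
[ 0.52445464 -0.31718977  0.14014999] [1.79920417e+02 5.03472195e-02 1.03746269e+02] [0.15304428 0.67273741 0.08053523] [ 0.47  0.51  0.04  1.75 -0.03  0.88  0.76] 0.032234016955256836
```

{"method": "arm_command", "body": {
  "steps": [
    [[0,0,-0.5],0,0.65],
    [[0,0,-0.7],0,0.65],
    [[0,0,-0.42],0,0.65],
    [[0,0,0],0,0.65],
    [[0,0,0],0.3,0.8]
  ]
}}

```text
clock: 21.53
tool_pos: [0.5236, -0.3155, 0.0743]
eef_rot: [-3.141, -0.002, 1.83]
force: [-0.4, -0.2, 0.8]
grip_width: 0.0288
grasp_force: 0.0
```

{"method": "arm_command", "body": {
  "steps": [
    [[0,0,0],0.3,0.8],
    [[0,0,0],0,0.8]
  ],
  "squeeze": 5
}}

```text
clock: 21.7
tool_pos: [0.5252, -0.3169, 0.0766]
eef_rot: [3.139, 0.002, 1.852]
force: [0.2, -0.5, 0.8]
grip_width: 0.0196
grasp_force: 0.0
```

```bash
cat > arc.py <<'E'
from h import *
import sys
a0,a1,step,yp=map(float,sys.argv[1:5])
ux=np.array([-.345,.9385]);uy=np.array([-.9385,-.345]);o=np.array([.5622,-.2303])
p=lambda a:o+ux*(-.07*np.cos(np.radians(a)))+uy*(yp+.07*np.sin(np.radians(a)))
s=manip.state();q=s['tool_pos'][:2];print(q,np.degrees(s['eef_rot'][2]),s['force'].round(1),s['grip_width'])
l=np.array([(q-o)@ux,(q-o)@uy-yp]);print('now angle',np.degrees(np.arctan2(l[1],-l[0])),'r',np.linalg.norm(l),'yaw-ideal',np.degrees(s['eef_rot'][2])-(110.2-np.degrees(np.arctan2(l[1],-l[0]))))
for a in np.arange(a0,a1,step):
    d=(p(a+step)-p(a))/.04;print('%g: %.2f %.2f'%(a,*d))
E
python3 arc.py 0 180 4 .064
```

```text
[ 0.52524452 -0.31685915] 106.1308001504688 [ 0.2 -0.5  0.8] 0.01961658642633109
now angle 0.4564662135364509 r 0.0684882977081259 yaw-ideal -3.6127336359947577
0: -0.12 -0.04
4: -0.12 -0.03
8: -0.12 -0.02
12: -0.12 -0.01
16: -0.12 -0.00
20: -0.12 0.00
24: -0.12 0.01
28: -0.12 0.02
32: -0.12 0.03
36: -0.12 0.04
40: -0.11 0.05
44: -0.11 0.05
48: -0.11 0.06
52: -0.10 0.07
56: -0.10 0.07
60: -0.09 0.08
64: -0.09 0.09
68: -0.08 0.09
72: -0.07 0.10
76: -0.07 0.10
80: -0.06 0.11
84: -0.05 0.11
88: -0.04 0.11
92: -0.03 0.12
96: -0.03 0.12
100: -0.02 0.12
104: -0.01 0.12
108: -0.00 0.12
112: 0.01 0.12
116: 0.02 0.12
120: 0.03 0.12
124: 0.03 0.12
128: 0.04 0.11
132: 0.05 0.11
136: 0.06 0.11
140: 0.06 0.10
144: 0.07 0.10
148: 0.08 0.09
152: 0.08 0.09
156: 0.09 0.08
160: 0.10 0.08
164: 0.10 0.07
168: 0.11 0.06
172: 0.11 0.05
176: 0.11 0.05
```

{"method": "arm_command", "body": {
  "steps": [
    [[-0.12,-0.04,0],-0.9,0.8],
    [[-0.12,-0.03,0],-0.9,0.8],
    [[-0.12,-0.02,0],-0.9,0.8],
    [[-0.12,-0.01,0],-0.9,0.8],
    [[-0.12,0,0],-0.9,0.8]
  ]
}}

```text
clock: 22.12
tool_pos: [0.5014, -0.3211, 0.0768]
eef_rot: [3.138, 0.002, 1.533]
force: [0.8, 0.5, -0.7]
grip_width: 0.0184
grasp_force: 0.6
```

{"method": "arm_command", "body": {
  "steps": [
    [[-0.12,0,0],-1,0.8],
    [[-0.12,0.01,0],-1,0.8],
    [[-0.12,0.02,0],-1,0.8],
    [[-0.12,0.03,0],-1,0.8],
    [[-0.12,0.04,0],-1,0.8]
  ]
}}

```text
clock: 22.53
tool_pos: [0.4775, -0.3169, 0.0768]
eef_rot: [3.137, -0.0, 1.184]
force: [0.5, -0.5, 0.3]
grip_width: 0.018
grasp_force: 0.6
```

{"method": "arm_command", "body": {
  "steps": [
    [[-0.11,0.05,0],-1,0.8],
    [[-0.11,0.05,0],-1,0.8],
    [[-0.11,0.06,0],-1,0.8],
    [[-0.1,0.07,0],-1,0.8],
    [[-0.1,0.07,0],-1,0.8]
  ]
}}

```text
clock: 22.95
tool_pos: [0.4564, -0.3049, 0.0767]
eef_rot: [3.137, -0.002, 0.835]
force: [1.6, 0.1, 1.2]
grip_width: 0.0179
grasp_force: 0.6
```

```bash
python3 arc.py 0 1 4 .064
```

```text
[ 0.45643693 -0.30485929] 47.85139184433498 [1.6 0.1 1.2] 0.017905476158396313
now angle 61.22835003241045 r 0.06957041024299913 yaw-ideal -1.1202581232545796
0: -0.12 -0.04
```

Contact is good and the drag is light. I'll go on towards the middle and beyond in small bites, watching the force.

{"method": "arm_command", "body": {
  "steps": [
    [[-0.09,0.08,0],-1,0.8],
    [[-0.09,0.09,0],-1,0.8],
    [[-0.08,0.09,0],-1,0.8],
    [[-0.07,0.1,0],-1,0.8],
    [[-0.07,0.1,0],-1,0.8]
  ]
}}

```text
clock: 23.37
tool_pos: [0.4407, -0.2866, 0.0768]
eef_rot: [3.138, -0.003, 0.486]
force: [1.0, -0.5, 0.7]
grip_width: 0.0184
grasp_force: 0.7
```

{"method": "arm_command", "body": {
  "steps": [
    [[-0.06,0.11,0],-1,0.8],
    [[-0.05,0.11,0],-1,0.8],
    [[-0.04,0.11,0],-1,0.8],
    [[0,0,0],0,0.8]
  ]
}}

```text
clock: 23.7
tool_pos: [0.4342, -0.2725, 0.0764]
eef_rot: [3.14, -0.003, 0.278]
force: [-0.8, -0.6, -0.0]
grip_width: 0.0184
grasp_force: 0.0
```

{"method": "arm_command", "body": {
  "steps": [
    [[-0.03,0.12,0],-1,0.8],
    [[-0.03,0.12,0],-1,0.8],
    [[0,0,0],0,0.8],
    [[0,0,0],0,0.8]
  ]
}}

```text
clock: 24.03
tool_pos: [0.4309, -0.2632, 0.0756]
eef_rot: [3.141, -0.001, 0.144]
force: [0.2, 0.1, 0.2]
grip_width: 0.0184
grasp_force: 0.1
```

{"method": "arm_command", "body": {
  "steps": [
    [[-0.02,0.12,0],-1,0.8],
    [[-0.01,0.12,0],-1,0.8],
    [[0,0,0],0,0.8],
    [[0,0,0],0,0.8]
  ]
}}

```text
clock: 24.37
tool_pos: [0.4298, -0.2543, 0.0754]
eef_rot: [3.141, -0.001, 0.005]
force: [1.0, -1.2, 0.5]
grip_width: 0.0183
grasp_force: 0.9
```

```bash
python3 arc.py 0 1 4 .064
```

```text
[ 0.42975021 -0.2543035 ] 0.270521311769911 [ 1.  -1.2  0.5] 0.018260268020333658
now angle 108.66479038483587 r 0.07239268043974563 yaw-ideal -1.2646883033942238
0: -0.12 -0.04
```

{"method": "arm_command", "body": {
  "steps": [
    [[0,0.12,0],-1,0.8],
    [[0.01,0.12,0],-1,0.8],
    [[0,0,0],0,0.8],
    [[0,0,0],0,0.8]
  ]
}}

```text
clock: 24.7
tool_pos: [0.4299, -0.2451, 0.0753]
eef_rot: [3.14, -0.001, -0.135]
force: [1.1, -3.8, 0.6]
grip_width: 0.0186
grasp_force: 1.8
```

{"method": "arm_command", "body": {
  "steps": [
    [[0.02,0.12,0],-1,0.8],
    [[0.03,0.12,0],-1,0.8],
    [[0,0,0],0,0.8],
    [[0,0,0],0,0.8]
  ]
}}

```text
clock: 25.03
tool_pos: [0.4314, -0.2359, 0.0752]
eef_rot: [3.14, -0.001, -0.276]
force: [-0.8, -5.5, 0.8]
grip_width: 0.0184
grasp_force: 2.5
```

```bash
python3 arc.py 0 1 4 .064
```

```text
[ 0.43138465 -0.23592088] -15.805954528030908 [-0.8 -5.5  0.8] 0.018417926919066074
now angle 123.28514702863338 r 0.07262328606947561 yaw-ideal -2.7208074993975355
0: -0.12 -0.04
```

Firm resistance begins a little past midway, at roughly 95–100°. I'll let the lever spring back and read where it rests.

{"method": "arm_command", "body": {
  "steps": [
    [[0,0,0],0,0.6],
    [[0,0,0],0,0.4],
    [[0,0,0],0,0.2],
    [[0,0,0],0,0.1],
    [[0,0,0.3],0,0.1]
  ]
}}

```text
clock: 25.45
tool_pos: [0.4297, -0.2328, 0.0854]
eef_rot: [-3.14, 0.005, -0.277]
force: [-1.3, 0.9, 0.1]
grip_width: 0.0473
grasp_force: 0.0
```

{"method": "arm_command", "body": {
  "steps": [
    [[0,0,0.8],0,0.1],
    [[0,0,0.8],0,0.1],
    [[0.5,0,0.8],0,0.1],
    [[0.9,0.3,0],0,0.1],
    [[0.5,0.2,0],0,0.1]
  ]
}}

```text
clock: 25.87
tool_pos: [0.5121, -0.2137, 0.1868]
eef_rot: [-3.14, -0.007, -0.277]
force: [1.4, 1.2, -1.0]
grip_width: 0.0797
grasp_force: 0.0
```

```bash
python3 - <<'E'
from h import *
ux=np.array([-.345,.9385]);uy=np.array([-.9385,-.345]);o=np.array([.5622,-.2303])
s=manip.state();print(s['tool_pos'],np.degrees(s['eef_rot']))
for n in('side','scene'):
  S=grab(n);save(S,n+'8.png');X=cloud(S).reshape(-1,3);L=np.c_[(X[:,:2]-o)@ux,(X[:,:2]-o)@uy,X[:,2]]
  g=S['color'].reshape(-1,3).astype(int)
  q=L[(L[:,2]>.06)&(L[:,2]<.09)&(L[:,0]>-.05)&(L[:,0]<.09)&(L[:,1]>.085)&(L[:,1]<.16)]
  t=q[q[:,2]>.078];print(n,len(q),np.median(q,0).round(4),len(t),np.median(t,0).round(4))
  # arm seat: bar top & cup
  b=L[(abs(L[:,2]-.060)<.006)&(L[:,0]>.07)&(L[:,0]<.13)&(abs(L[:,1])<.035)]
  print(' cup',len(b),b.mean(0).round(4) if len(b) else '')
E
```

```text
[ 0.51206519 -0.21366934  0.18678569] [-179.90317272   -0.42661995  -15.88446748]
side 56 [0.0304 0.128  0.079 ] 31 [0.0315 0.1273 0.0839]
 cup 0 
scene 29 [0.0327 0.1194 0.0776] 14 [0.0328 0.1204 0.0813]
 cup 99 [ 0.0966 -0.0046  0.059 ]
```

{"method": "arm_command", "body": {
  "steps": [
    [[-0.3,-0.12,0.05],1,0.3],
    [[-0.3,-0.12,0.05],1,0.3],
    [[-0.3,-0.12,0.05],1,0.3],
    [[-0.3,-0.12,0.05],1,0.3],
    [[-0.3,-0.12,0.05],1,0.3]
  ]
}}

```text
clock: 26.38
tool_pos: [0.4457, -0.2385, 0.1932]
eef_rot: [-3.141, 0.001, 0.074]
force: [1.0, 0.1, 0.4]
grip_width: 0.0643
grasp_force: 0.0
```

{"method": "arm_command", "body": {
  "steps": [
    [[-0.4,-0.13,0.05],1,0.3],
    [[-0.4,-0.13,0.05],1,0.3],
    [[-0.4,-0.13,0.05],1,0.3],
    [[-0.2,-0.13,0],1,0.3],
    [[0,0,0],0,0.3]
  ]
}}

```text
clock: 26.8
tool_pos: [0.3885, -0.2601, 0.1993]
eef_rot: [-3.14, 0.001, 0.349]
force: [-0.8, 0.1, -0.4]
grip_width: 0.0641
grasp_force: 0.0
```

```bash
python3 - <<'E'
from h import *
import pickle
s=manip.state();print(s['tool_pos'],np.degrees(s['eef_rot']),s['clock'])
W=grab('wrist');pickle.dump(W,open('w9.pkl','wb'))
a=W['color'][20:290,150:470,::-1];cv2.imwrite('pics/w9.png',cv2.resize(a,None,fx=2.2,fy=2.2,interpolation=cv2.INTER_CUBIC))
E
```

```text
[ 0.38845369 -0.26010779  0.19929573] [-1.79934985e+02  4.16242709e-02  1.99996578e+01] 26.8
```

View pics/w9.png

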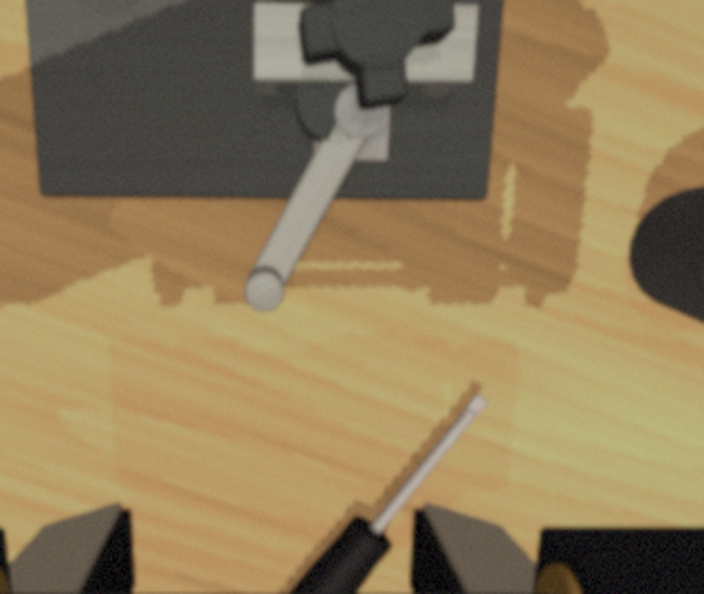

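The view shows the lever from its pivot cap at crop pixel (360,110) to the post top at (265,290), and the plate's near edge from (42,194) to (485,198).

```bash
python3 - <<'E'
from h import *
import pickle;W=pickle.load(open('w9.pkl','rb'))
f=lambda u,v,z:ray(W,u/2.2+150,v/2.2+20,z)[:2]
a=f(42,194,.012);b=f(485,198,.012);ux=(a-b)/np.linalg.norm(a-b);uy=np.array([-ux[1],ux[0]]);print('edge',np.linalg.norm(a-b),np.degrees(np.arctan2(ux[1],ux[0])))
o=(a-ux*.13-uy*.092+b+ux*.06-uy*.092)/2;print('o',o)
P=cloud(W);L=lambda q:(((q-o)@ux).round(4),((q-o)@uy).round(4))
post=f(265,290,.084);piv=P[70,313];print('pivcap z',piv);
print('post',L(post),'piv(cloud)',L(piv[:2]),'post cloud',L(P[152,270][:2]),P[152,270][2])
for z in(.05,.055,.06):
  p=f(360,110,z);d=post-p;print(z,L(p),'len',np.linalg.norm(d),'ang',180-np.degrees(np.arctan2(d@uy,d@ux)))
E
```

```text
edge 0.18688638968239596 109.47740547944994
o [ 0.56189383 -0.23131532]
pivcap z [ 0.49875758 -0.25029137  0.07669525]
post (np.float64(0.0335), np.float64(0.1239)) piv(cloud) (np.float64(0.0032), np.float64(0.0659)) post cloud (np.float64(0.0338), np.float64(0.124)) 0.08452960027619366
0.05 (np.float64(-0.0002), np.float64(0.0626)) len 0.06990049526311606 ang 118.78663839008208
0.055 (np.float64(0.0004), np.float64(0.0632)) len 0.06911064128218623 ang 118.63656466428247
0.06 (np.float64(0.0009), np.float64(0.0638)) len 0.06832127240495714 ang 118.48302202739892
```

{"method": "arm_command", "body": {
  "steps": [
    [[0.16,0.065,0],-1,0.6],
    [[0.16,0.065,0],-1,0.65],
    [[0.16,0.065,0],-1,0.65],
    [[0.16,0.065,0],-1,0.65],
    [[0.16,0.065,0],-1,0.65]
  ]
}}

```text
clock: 27.27
tool_pos: [0.4243, -0.2453, 0.1989]
eef_rot: [-3.141, 0.0, -0.004]
force: [-0.1, 0.3, -0.4]
grip_width: 0.0358
grasp_force: 0.0
```

{"method": "arm_command", "body": {
  "steps": [
    [[0.16,0.065,-0.4],-1,0.65],
    [[0.16,0.065,-0.7],-1,0.65],
    [[0,0,-0.8],0,0.65],
    [[0,0,-0.8],0,0.65],
    [[0,0,-0.4],0,0.65]
  ]
}}

```text
clock: 27.68
tool_pos: [0.4352, -0.2389, 0.0716]
eef_rot: [-3.141, 0.004, -0.139]
force: [0.4, 0.0, -0.1]
grip_width: 0.032
grasp_force: 0.0
```

{"method": "arm_command", "body": {
  "steps": [
    [[0,0,0],0,0.8],
    [[0,0,0],0,0.8],
    [[0,0,0],0,0.8]
  ]
}}

```text
clock: 27.93
tool_pos: [0.4373, -0.2413, 0.0759]
eef_rot: [3.141, -0.001, -0.139]
force: [-0.2, -0.4, 0.3]
grip_width: 0.0197
grasp_force: 0.0
```

```bash
python3 arc.py 0 1 4 .063
```

```text
[ 0.43727067 -0.24128404] -7.988053614720724 [-0.2 -0.4  0.3] 0.019660998820034182
now angle 119.46790138946078 r 0.06665928521416359 yaw-ideal 1.279847774740051
0: -0.12 -0.04
```

{"method": "arm_command", "body": {
  "steps": [
    [[0.03,0.12,0],-1,0.8],
    [[0,0,0],0,0.8],
    [[0,0,0],0,0.8]
  ]
}}

```text
clock: 28.18
tool_pos: [0.4383, -0.2375, 0.0764]
eef_rot: [3.14, -0.003, -0.208]
force: [-0.9, -3.3, 1.4]
grip_width: 0.0181
grasp_force: 2.0
```

{"method": "arm_command", "body": {
  "steps": [
    [[0.03,0.12,0],-1,0.8],
    [[0,0,0],0,0.8],
    [[0,0,0],0,0.8]
  ]
}}

```text
clock: 28.43
tool_pos: [0.4394, -0.2335, 0.0763]
eef_rot: [3.139, -0.003, -0.278]
force: [-1.8, -5.3, 0.9]
grip_width: 0.0185
grasp_force: 2.6
```

{"method": "arm_command", "body": {
  "steps": [
    [[-0.02,-0.06,0],0.5,0.8],
    [[0,0,0],0,0.8],
    [[0,0,0],0,0.8]
  ]
}}

```text
clock: 28.68
tool_pos: [0.4389, -0.2346, 0.076]
eef_rot: [3.141, -0.003, -0.244]
force: [-0.7, -2.4, 1.3]
grip_width: 0.0187
grasp_force: 1.5
```

{"method": "arm_command", "body": {
  "steps": [
    [[-0.02,-0.06,0],0.5,0.8],
    [[0,0,0],0,0.8],
    [[0,0,0],0,0.8]
  ]
}}

```text
clock: 28.93
tool_pos: [0.4373, -0.2354, 0.0751]
eef_rot: [-3.141, -0.0, -0.209]
force: [0.7, -0.0, -0.9]
grip_width: 0.0183
grasp_force: 0.0
```

{"method": "arm_command", "body": {
  "steps": [
    [[-0.02,-0.06,0],0.5,0.8],
    [[0,0,0],0,0.8],
    [[0,0,0],0,0.8]
  ]
}}

```text
clock: 29.18
tool_pos: [0.4363, -0.2381, 0.0749]
eef_rot: [-3.141, 0.0, -0.175]
force: [0.5, 0.1, 0.4]
grip_width: 0.0189
grasp_force: 0.0
```

```bash
python3 arc.py 0 1 4 .063; python3 - <<'E'
from h import *
ux=np.array([-.342,.940]);uy=np.array([-.940,-.342]);o=np.array([.562,-.2306])
for n in('side','scene'):
  S=grab(n);X=cloud(S).reshape(-1,3);L=np.c_[(X[:,:2]-o)@ux,(X[:,:2]-o)@uy,X[:,2]]
  g=S['color'].reshape(-1,3).astype(int).sum(1)
  j=(L[:,2]>.046)&(L[:,2]<.06)&(L[:,1]<.03)&(L[:,1]>-.035)&(abs(L[:,0])<.04)
  k=j&(g>330);print(n,'light',k.sum(),cv2.minAreaRect(L[k][:,:2].astype(np.float32)*1000))
  for a in np.arange(-.03,.12,.01):
    m=(L[:,2]>.044)&(L[:,2]<.066)&(L[:,0]>a)&(L[:,0]<a+.01)&(abs(L[:,1])<.035)&(g<230)
    if m.sum()>2: print(a.round(2),m.sum(),np.percentile(L[m,1],[5,50,95]).round(4),np.median(L[m,2]).round(4))
E
```

```text
[ 0.43634348 -0.23806244] -10.02488664350941 [0.5 0.1 0.4] 0.018856005867622563
now angle 122.01533026093999 r 0.0681612937792041 yaw-ideal 1.7904436174305776
0: -0.12 -0.04
side light 104 ((-2.0701465606689453, -3.212200164794922), (36.37527847290039, 64.37847900390625), 83.26644897460938)
-0.03 41 [-0.0059  0.0045  0.0248] 0.0519
-0.02 37 [-0.0055  0.0059  0.0249] 0.0532
-0.01 32 [-0.0066  0.0028  0.0248] 0.0531
0.0 27 [-0.0063  0.0036  0.012 ] 0.0528
0.01 30 [-0.0068  0.0012  0.0111] 0.0531
0.02 19 [-0.0061  0.0013  0.006 ] 0.053
0.03 21 [-0.0057  0.0001  0.0075] 0.0532
0.04 30 [-0.0051  0.0045  0.0121] 0.0526
0.05 32 [-0.006   0.0043  0.0124] 0.053
0.06 31 [-0.0064  0.004   0.0119] 0.0531
0.07 27 [-0.0057  0.0028  0.012 ] 0.0525
0.08 40 [-0.012   0.0076  0.0186] 0.0551
0.09 38 [-0.0067  0.0065  0.0216] 0.0612
0.1 32 [-0.0085  0.0051  0.0204] 0.0608
scene light 0 ((0.0, 0.0), (0.0, 0.0), 0.0)
-0.03 16 [-0.0092  0.0064  0.0192] 0.0496
-0.02 21 [-0.0142  0.0013  0.0197] 0.0513
-0.01 20 [-0.0112  0.008   0.033 ] 0.0505
0.0 18 [-0.0243  0.0003  0.0103] 0.0524
0.01 22 [-0.0248  0.0009  0.0264] 0.0512
0.02 20 [-0.0227  0.001   0.0195] 0.051
0.03 23 [-0.0145 -0.0021  0.0299] 0.0504
0.04 19 [-0.0123 -0.0056  0.0054] 0.0507
0.05 19 [-0.0133 -0.0061  0.0096] 0.0491
0.06 15 [-0.0127 -0.0014  0.0055] 0.0504
0.07 21 [-0.0123 -0.0057  0.0084] 0.0508
0.08 29 [-0.0212 -0.0071  0.0103] 0.0588
0.09 34 [-0.0239 -0.0082  0.0142] 0.0584
0.1 33 [-0.0218 -0.0072  0.0119] 0.0578
0.11 17 [-0.019  -0.0097  0.0073] 0.0569
```

{"method": "arm_command", "body": {
  "steps": [
    [[-0.02,-0.12,0],1,0.8],
    [[-0.01,-0.12,0],1,0.8],
    [[0,0,0],0,0.8]
  ]
}}

```text
clock: 29.53
tool_pos: [0.435, -0.2481, 0.0749]
eef_rot: [-3.141, 0.0, -0.032]
force: [0.4, 0.4, -0.8]
grip_width: 0.0186
grasp_force: 0.0
```

{"method": "arm_command", "body": {
  "steps": [
    [[0,-0.12,0],1,0.8],
    [[0.01,-0.12,0],1,0.8],
    [[0,0,0],0,0.8]
  ]
}}

```text
clock: 29.78
tool_pos: [0.4353, -0.2581, 0.0749]
eef_rot: [3.142, 0.0, 0.105]
force: [0.2, -1.4, -0.9]
grip_width: 0.0184
grasp_force: 0.0
```

{"method": "arm_command", "body": {
  "steps": [
    [[0.02,-0.12,0],1,0.8],
    [[0.03,-0.12,0],1,0.8],
    [[0,0,0],0,0.8]
  ]
}}

```text
clock: 30.03
tool_pos: [0.4374, -0.2679, 0.0749]
eef_rot: [3.141, -0.0, 0.243]
force: [-0.0, -0.1, -0.8]
grip_width: 0.018
grasp_force: 0.0
```

{"method": "arm_command", "body": {
  "steps": [
    [[0.03,-0.12,0],1,0.8],
    [[0.04,-0.11,0],1,0.8],
    [[0.05,-0.11,0],1,0.8],
    [[0.05,-0.11,0],1,0.8],
    [[0,0,0],0,0.8]
  ]
}}

```text
clock: 30.45
tool_pos: [0.4446, -0.2858, 0.075]
eef_rot: [3.141, -0.0, 0.522]
force: [-0.2, 0.1, 0.7]
grip_width: 0.0184
grasp_force: 0.0
```

```bash
python3 arc.py 0 1 4 .063
```

```text
[ 0.44460299 -0.28576856] 29.889786787699983 [-0.2  0.1  0.7] 0.018419449603734126
now angle 80.20043501756814 r 0.06748612558579603 yaw-ideal -0.10977819473188077
0: -0.12 -0.04
```

```bash
python3 - <<'E'
from h import *
ux=np.array([-.342,.940]);uy=np.array([-.940,-.342]);o=np.array([.562,-.2306])
s=manip.state();d=s['tool_pos'][:2]-o;print('tool',d@ux,d@uy,s['joint_positions'].round(2))
for n in('side','scene'):
  S=grab(n);X=cloud(S).reshape(-1,3);L=np.c_[(X[:,:2]-o)@ux,(X[:,:2]-o)@uy,X[:,2]]
  g=S['color'].reshape(-1,3).astype(int)
  # lever bar light points between pivot and post
  m=(L[:,2]>.04)&(L[:,2]<.066)&(L[:,1]>.072)&(L[:,1]<.15)&(abs(L[:,0])<.08)&(g.min(1)>100)
  q=L[m];print(n,m.sum())
  for a in np.arange(.07,.15,.01):
    k=(q[:,1]>a)&(q[:,1]<a+.01)
    if k.sum()>1: print(a.round(2),k.sum(),q[k].mean(0).round(4))
  t=L[(L[:,2]>.066)&(L[:,2]<.088)&(L[:,1]>.09)&(L[:,1]<.15)&(abs(L[:,0])<.08)&(g.min(1)>100)]
  print('post',len(t),t.mean(0).round(4) if len(t) else '')
E
```

```text
tool -0.01170866859968446 0.1292208382383948 [ 0.22  0.52  0.38  2.   -0.29  0.68 -0.27]
side 1
post 0 
scene 0
post 0
```

{"method": "arm_command", "body": {
  "steps": [
    [[0,0,0],0,0.5],
    [[0,0,0],0,0.4],
    [[0,0,0.3],0,0.3],
    [[0,0,0.8],0,0.3],
    [[0,0,0.8],0,0.3]
  ]
}}

```text
clock: 30.97
tool_pos: [0.443, -0.2847, 0.1513]
eef_rot: [-3.139, 0.002, 0.523]
force: [0.7, -0.2, -0.0]
grip_width: 0.0468
grasp_force: 0.0
```

{"method": "arm_command", "body": {
  "steps": [
    [[0.4,0.2,0.2],0,0.3],
    [[0.6,0.35,0],0,0.3],
    [[0.6,0.35,0],0,0.3],
    [[0.28,0.1,0],-0.25,0.3],
    [[0,0,0],0,0.3]
  ]
}}

```text
clock: 31.38
tool_pos: [0.5231, -0.2426, 0.1601]
eef_rot: [3.14, -0.003, 0.51]
force: [0.4, 0.7, -0.4]
grip_width: 0.0639
grasp_force: 0.0
```

```bash
python3 - <<'E'
from h import *
ux=np.array([-.342,.940]);uy=np.array([-.940,-.342]);o=np.array([.562,-.2306])
s=manip.state();print(s['tool_pos'],np.degrees(s['eef_rot']),s['grip_width'])
for n in('side','scene'):
  S=grab(n);X=cloud(S).reshape(-1,3);L=np.c_[(X[:,:2]-o)@ux,(X[:,:2]-o)@uy,X[:,2]]
  t=L[(L[:,2]>.062)&(L[:,2]<.09)&(L[:,1]>.085)&(L[:,1]<.16)&(abs(L[:,0])<.09)]
  print(n,'post',len(t),np.median(t,0).round(4) if len(t) else '')
E
```

```text
[ 0.5231065  -0.24255142  0.16005543] [ 1.79931384e+02 -1.61721076e-01  2.92490526e+01] 0.06387760371376845
side post 54 [-0.0143  0.136   0.0815]
scene post 27 [-0.0125  0.128   0.0766]
```

{"method": "arm_command", "body": {
  "steps": [
    [[0,0,-0.6],0,0.3],
    [[0,0,-0.8],0,0.3],
    [[0,0,-0.46],0,0.3],
    [[0,0,0],0,1],
    [[0,0,0],0,1]
  ]
}}

```text
clock: 31.9
tool_pos: [0.5174, -0.2462, 0.0841]
eef_rot: [-3.14, 0.002, 0.505]
force: [-0.1, -0.1, -0.3]
grip_width: 0.0553
grasp_force: 0.0
```

{"method": "arm_command", "body": {
  "steps": [
    [[0,0,0],0,1],
    [[0,0,0],0,1],
    [[0,0,0],-0.7,1],
    [[0,0,0],-1,1],
    [[0,0,0],-1,1]
  ],
  "squeeze": 40
}}

```text
clock: 32.32
tool_pos: [0.5193, -0.2458, 0.0861]
eef_rot: [3.141, -0.0, 0.316]
force: [-3.5, 0.5, 2.3]
grip_width: 0.0455
grasp_force: 40.0
```

{"method": "arm_command", "body": {
  "steps": [
    [[0,0,0],-1,1],
    [[0,0,0],-1,1],
    [[0,0,0],-1,1],
    [[0,0,0],0,1]
  ]
}}

```text
clock: 32.65
tool_pos: [0.5192, -0.2455, 0.086]
eef_rot: [-3.142, -0.0, 0.107]
force: [-4.3, 1.3, 7.2]
grip_width: 0.0456
grasp_force: 40.0
```

{"method": "arm_command", "body": {
  "steps": [
    [[0,0,0],0,0.3],
    [[0,0,0],0,0.3],
    [[0,0,0],0,0.3],
    [[0,0,0.7],0.9,0.3],
    [[0,0,0.9],0.9,0.5]
  ]
}}

```text
clock: 33.07
tool_pos: [0.5174, -0.2443, 0.1465]
eef_rot: [-3.139, 0.005, 0.239]
force: [0.2, 0.2, 0.0]
grip_width: 0.0609
grasp_force: 0.0
```

{"method": "arm_command", "body": {
  "steps": [
    [[-0.45,-0.25,0],1,0.65],
    [[-0.45,-0.25,0],1,0.65],
    [[-0.45,-0.25,0],1,0.65],
    [[-0.48,-0.22,0],1,0.65],
    [[0,0,0],0,0.65]
  ]
}}

```text
clock: 33.48
tool_pos: [0.4422, -0.287, 0.1489]
eef_rot: [3.141, 0.002, 0.513]
force: [-0.4, -0.9, -0.3]
grip_width: 0.0331
grasp_force: 0.0
```

```bash
python3 - <<'E'
from h import *
ux=np.array([-.342,.940]);uy=np.array([-.940,-.342]);o=np.array([.562,-.2306])
s=manip.state();d=s['tool_pos'][:2]-o;print(s['tool_pos'],d@ux,d@uy,np.degrees(s['eef_rot'][2]),s['grip_width'])
for n in('side',):
  S=grab(n);X=cloud(S).reshape(-1,3);L=np.c_[(X[:,:2]-o)@ux,(X[:,:2]-o)@uy,X[:,2]]
  t=L[(L[:,2]>.062)&(L[:,2]<.09)&(L[:,1]>.085)&(L[:,1]<.16)&(abs(L[:,0])<.09)]
  print(n,'post',len(t),np.median(t,0).round(4) if len(t) else '')
E
```

```text
[ 0.4421783  -0.28702713  0.14889843] -0.012062479451155973 0.131930478428627 29.368628243485634 0.033089710207170914
side post 56 [-0.0142  0.1339  0.0807]
```

{"method": "arm_command", "body": {
  "steps": [
    [[0,0,-0.6],0,0.65],
    [[0,0,-0.8],0,0.65],
    [[0,0,-0.45],0,0.65],
    [[0,0,0],0,0.8],
    [[0,0,0],0,0.8]
  ]
}}

```text
clock: 33.95
tool_pos: [0.4465, -0.2836, 0.074]
eef_rot: [-3.14, 0.001, 0.514]
force: [-0.2, -0.6, 0.9]
grip_width: 0.0232
grasp_force: 0.0
```

{"method": "arm_command", "body": {
  "steps": [
    [[-0.06,0.11,0],-1,0.8],
    [[-0.05,0.11,0],-1,0.8],
    [[0,0,0],0,0.8],
    [[0,0,0],0,0.8]
  ]
}}

```text
clock: 34.28
tool_pos: [0.4433, -0.2757, 0.076]
eef_rot: [3.14, -0.002, 0.377]
force: [0.2, -0.5, 0.1]
grip_width: 0.0187
grasp_force: 0.0
```

{"method": "arm_command", "body": {
  "steps": [
    [[-0.04,0.11,0],-1,0.8],
    [[0,0,0],0,0.8],
    [[0,0,0],0,0.8]
  ]
}}

```text
clock: 34.53
tool_pos: [0.4414, -0.2714, 0.0754]
eef_rot: [3.14, -0.002, 0.308]
force: [1.2, -1.1, 1.2]
grip_width: 0.0183
grasp_force: 0.5
```

{"method": "arm_command", "body": {
  "steps": [
    [[-0.03,0.12,0],-1,0.8],
    [[0,0,0],0,0.8],
    [[0,0,0],0,0.8]
  ]
}}

```text
clock: 34.78
tool_pos: [0.4398, -0.2668, 0.0751]
eef_rot: [3.14, -0.001, 0.238]
force: [0.1, -1.6, 1.3]
grip_width: 0.019
grasp_force: 1.0
```

{"method": "arm_command", "body": {
  "steps": [
    [[-0.03,0.12,0],-1,0.8],
    [[0,0,0],0,0.8],
    [[0,0,0],0,0.8]
  ]
}}

```text
clock: 35.03
tool_pos: [0.4385, -0.2621, 0.0749]
eef_rot: [3.14, -0.001, 0.168]
force: [1.6, -2.8, 2.4]
grip_width: 0.0184
grasp_force: 1.5
```

{"method": "arm_command", "body": {
  "steps": [
    [[-0.02,0.12,0],-1,0.8],
    [[0,0,0],0,0.8],
    [[0,0,0],0,0.8]
  ]
}}

```text
clock: 35.28
tool_pos: [0.4377, -0.2574, 0.0749]
eef_rot: [3.14, -0.001, 0.099]
force: [0.9, -4.0, 0.8]
grip_width: 0.0184
grasp_force: 2.2
```

{"method": "arm_command", "body": {
  "steps": [
    [[-0.01,0.12,0],-1,0.8],
    [[0,0,0],0,0.8],
    [[0,0,0],0,0.8]
  ]
}}

```text
clock: 35.53
tool_pos: [0.4373, -0.2528, 0.0749]
eef_rot: [3.14, -0.001, 0.028]
force: [1.8, -5.2, 0.7]
grip_width: 0.0184
grasp_force: 2.4
```

```bash
python3 arc.py 0 1 4 .062
```

```text
[ 0.43729867 -0.25283364] 1.6109471814426481 [ 1.8 -5.2  0.7] 0.018443672781445337
now angle 109.20511196274589 r 0.06670641477510648 yaw-ideal 0.6160591441885341
0: -0.12 -0.04
```

Resistance now begins at about 92°, which is midway. I'll swing the lever on to closed.

{"method": "arm_command", "body": {
  "steps": [
    [[0,0.12,0],-1,0.8],
    [[0.01,0.12,0],-1,0.8],
    [[0.02,0.12,0],-1,0.8],
    [[0.03,0.12,0],-1,0.8],
    [[0.03,0.12,0],-1,0.8]
  ]
}}

```text
clock: 35.95
tool_pos: [0.4402, -0.232, 0.075]
eef_rot: [3.136, -0.003, -0.326]
force: [0.9, -12.9, -2.3]
grip_width: 0.0184
grasp_force: 6.1
```

{"method": "arm_command", "body": {
  "steps": [
    [[0.04,0.11,0],-1,0.8],
    [[0.05,0.11,0],-1,0.8],
    [[0.06,0.11,0],-1,0.8],
    [[0.06,0.1,0],-1,0.8],
    [[0.07,0.1,0],-1,0.8]
  ]
}}

```text
clock: 36.37
tool_pos: [0.4497, -0.2127, 0.0748]
eef_rot: [3.135, -0.005, -0.677]
force: [-4.1, -16.5, -0.0]
grip_width: 0.0185
grasp_force: 8.0
```

```bash
python3 arc.py 0 1 4 .062; python3 -c "
from h import *
print(manip.state()['joint_positions'].round(2))"
```

```text
[ 0.4497483  -0.21273222] -38.81145203604584 [ -4.1 -16.5  -0. ] 0.01853550398999253
now angle 145.86767399029122 r 0.06678780177406458 yaw-ideal -3.1437780457546225
0: -0.12 -0.04
[-0.19  0.55  0.7   2.08 -0.54  0.69 -1.37]
```

{"method": "arm_command", "body": {
  "steps": [
    [[0,0,0],0,0.8],
    [[0,0,0],0,0.8],
    [[0,0,0],0,0.8]
  ]
}}

```text
clock: 36.62
tool_pos: [0.4504, -0.2117, 0.0748]
eef_rot: [3.136, -0.004, -0.673]
force: [-1.8, -13.1, -0.8]
grip_width: 0.0183
grasp_force: 5.8
```

```bash
python3 arc.py 0 1 4 .062; python3 - <<'E'
from h import *
ux=np.array([-.342,.940]);uy=np.array([-.940,-.342]);o=np.array([.562,-.2306])
s=manip.state();print(s['torque'].round(2))
S=grab('side');X=cloud(S).reshape(-1,3);L=np.c_[(X[:,:2]-o)@ux,(X[:,:2]-o)@uy,X[:,2]]
g=S['color'].reshape(-1,3).astype(int).sum(1);save(S,'s12.png')
for a in np.arange(-.03,.12,.02):
    m=(L[:,2]>.044)&(L[:,2]<.07)&(L[:,0]>a)&(L[:,0]<a+.02)&(abs(L[:,1])<.035)&(g<230)
    if m.sum()>2: print(a.round(2),m.sum(),np.percentile(L[m,1],[5,50,95]).round(4),np.median(L[m,2]).round(4))
t=L[(L[:,2]>.062)&(L[:,2]<.09)&(L[:,1]>.085)&(L[:,1]<.16)&(abs(L[:,0])<.09)];print(len(t),np.median(t,0) if len(t) else '')
E
```

```text
[ 0.45038021 -0.21174549] -38.556364794435304 [ -1.8 -13.1  -0.8] 0.018349522907848203
now angle 146.8703234861698 r 0.06686033755685436 yaw-ideal -1.8860413082654972
0: -0.12 -0.04
[-2.9   0.47  0.11]
-0.03 80 [-0.0066  0.0059  0.0251] 0.0525
-0.01 68 [-0.0066  0.0042  0.0247] 0.053
0.01 49 [-0.0071  0.0001  0.0091] 0.0527
0.03 55 [-0.006   0.0034  0.012 ] 0.0529
0.05 57 [-0.0059  0.0045  0.0123] 0.0529
0.07 66 [-0.0085  0.0055  0.0175] 0.0537
0.09 65 [-0.0084  0.0046  0.0212] 0.0616
0.11 5 [0.0011 0.0071 0.0139] 0.0602
26 [0.03641142 0.11230592 0.07584723]
```

Force and torque fit a stiff but normal over-centre load, and the arm is lying level in place. I'll continue to closed.

{"method": "arm_command", "body": {
  "steps": [
    [[0.08,0.09,0],-1,0.8],
    [[0.08,0.09,0],-1,0.8],
    [[0.09,0.08,0],-1,0.8],
    [[0.1,0.08,0],-1,0.8],
    [[0.1,0.07,0],-1,0.8]
  ]
}}

```text
clock: 37.08
tool_pos: [0.4655, -0.1972, 0.0745]
eef_rot: [3.134, -0.005, -1.028]
force: [-7.6, -18.1, 2.5]
grip_width: 0.0185
grasp_force: 7.9
```

```bash
python3 arc.py 0 1 4 .062; python3 -c "
from h import *
print(manip.state()['joint_positions'].round(2))"
```

```text
[ 0.46549364 -0.19723716] -58.88909108687725 [ -7.6 -18.1   2.5] 0.018501177270241316
now angle 164.91855185650905 r 0.0666901825085344 yaw-ideal -4.170539230368199
0: -0.12 -0.04
[-0.28  0.6   0.79  2.06 -0.62  0.73 -1.7 ]
```

{"method": "arm_command", "body": {
  "steps": [
    [[0.11,0.06,0],-0.8,0.8],
    [[0.11,0.05,0],-0.8,0.8],
    [[0.11,0.05,0],-0.9,0.8],
    [[0.12,0.04,0],-1,0.8],
    [[0,0,0],0,0.8]
  ]
}}

```text
clock: 37.5
tool_pos: [0.4824, -0.1875, 0.0739]
eef_rot: [3.133, -0.003, -1.271]
force: [-9.1, -11.6, 3.4]
grip_width: 0.0185
grasp_force: 6.0
```

{"method": "arm_command", "body": {
  "steps": [
    [[0.12,0.03,0],-1,0.8],
    [[0,0,0],0,0.8],
    [[0,0,0],0,0.8]
  ]
}}

```text
clock: 37.75
tool_pos: [0.4876, -0.1834, 0.0733]
eef_rot: [3.134, 0.0, -1.337]
force: [-5.3, -5.0, 0.6]
grip_width: 0.0183
grasp_force: 3.2
```

```bash
python3 arc.py 0 1 4 .062
```

```text
[ 0.48755109 -0.18340885] -76.5864773066298 [-5.3 -5.   0.6] 0.01828836638190193
now angle -173.36126711914793 r 0.07023213706690215 yaw-ideal -360.1477444257778
0: -0.12 -0.04
```

{"method": "arm_command", "body": {
  "steps": [
    [[0,0,0],0,0.7],
    [[0,0,0],0,0.7],
    [[0,0,0.3],0,0.7],
    [[0,0,0.8],0,0.7],
    [[0,0,0.8],0,0.7]
  ]
}}

```text
clock: 38.17
tool_pos: [0.4911, -0.1797, 0.1509]
eef_rot: [3.138, 0.003, -1.334]
force: [-0.2, -1.0, 0.6]
grip_width: 0.0276
grasp_force: 0.0
```

{"method": "arm_command", "body": {
  "steps": [
    [[-0.3,0.6,0.6],0,0.5],
    [[-0.3,0.9,0.6],0,0.3],
    [[-0.3,0.9,0],0,0.2],
    [[-0.3,0.9,0],0,0.2],
    [[0,0,0],0,0.2]
  ]
}}

```text
clock: 38.58
tool_pos: [0.4429, -0.0408, 0.1963]
eef_rot: [3.139, 0.008, -1.32]
force: [0.0, -0.2, -0.6]
grip_width: 0.0564
grasp_force: 0.0
```

```bash
python3 - <<'E'
from h import *
ux=np.array([-.342,.940]);uy=np.array([-.940,-.342]);o=np.array([.562,-.2306])
s=manip.state();print(s['tool_pos'],s['clock'])
for n in('side','scene'):
  S=grab(n);save(S,n+'13.png');X=cloud(S).reshape(-1,3);L=np.c_[(X[:,:2]-o)@ux,(X[:,:2]-o)@uy,X[:,2]];g=S['color'].reshape(-1,3).astype(int)
  t=L[(L[:,2]>.064)&(L[:,2]<.09)&(L[:,1]>.03)&(L[:,1]<.16)&(L[:,0]>.03)&(L[:,0]<.1)];print(n,'post',len(t),np.median(t,0).round(4) if len(t) else '')
  for a in np.arange(-.03,.12,.03):
    m=(L[:,2]>.044)&(L[:,2]<.07)&(L[:,0]>a)&(L[:,0]<a+.03)&(abs(L[:,1])<.035)&(g.sum(1)<230)
    if m.sum()>2: print(a.round(2),m.sum(),np.percentile(L[m,1],[5,50,95]).round(4),np.median(L[m,2]).round(4))
E
```

```text
[ 0.4429439  -0.04077779  0.19629844] 38.5833
side post 49 [0.0663 0.0586 0.0789]
-0.03 99 [-0.0057  0.0044  0.0247] 0.0529
0.0 71 [-0.0049  0.0022  0.0108] 0.0527
0.03 86 [-0.0058  0.0038  0.0126] 0.0532
0.06 84 [-0.0088  0.0045  0.0155] 0.0527
0.09 55 [-0.0069  0.005   0.0214] 0.0609
scene post 27 [0.0681 0.0504 0.0789]
-0.03 48 [-0.0055  0.0071  0.034 ] 0.0507
0.0 39 [-0.0239  0.0006  0.0328] 0.0498
0.03 61 [-0.0144 -0.0046  0.0101] 0.05
0.06 42 [-0.0199 -0.0077  0.0041] 0.0517
0.09 40 [-0.0231 -0.0082  0.0038] 0.055
```

```bash
python3 -c "
from cell import manip
print(manip.sign_off())"
```

```text
the job is handed in; nothing more can be done
None
```

I laid the globe arm in the clamp, set the nut so the lever began to resist near midway (about 92°), closed the lever (it rests at about 185°), and handed the job in. The push on the lever reached about 18 N, against the roughly 7 N described. I don't know why.

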